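Put the wooden spatula away blade-first on the sloping stand

ROBOT

A 6-joint arm with a two-finger parallel gripper is mounted at the origin on the work surface. World frame = base frame: x ahead of the robot, y to its left, z up, the work surface at z = 0. Lengths are in mm, angles in rad, forces in N, time in s.
With the tool pointing down it reaches from about 400 to 925 mm from the base axis. Payload 12.5 kg.
Tool frame: the origin (TCP) lies on the mounting face of the last link; the fingertips stand 190 mm ahead of it and the grasp point (between the pads) lies 171 mm ahead of it (env.grasp_offset is the distance from the TCP to the grasp point, in mm); z points along the fingers, y is the direction in which the jaws open and shut (so a half turn about z gives the same grasp; the last joint's range is limited). The gripper opens to 95 mm and grips with 3 to 60 N. Pads are 20 mm wide; open, the fingers measure 119 mm over their backs; the gripper's body (75 mm by 180 mm) begins 59 mm behind the grasp point.
Start: joints at [1.12, 0.491, 1.559, -0, 1.092, -0.106], TCP at [211.232, 588.223, 404.761] pointing down, gripper open.
Joint ranges: [-3.1, 3.1], [-0.84, 2.19], [0.05, 2.79], [-1.13, 4.28], [0.06, 2.93], [-2.69, 2.69]. Speed limits (rad/s): [2.22, 2.22, 2.79, 3.14, 3.14, 3.14].

INTERFACE

Orientations are given as [roll, pitch, yaw] about the fixed x, y, z axes, in that order (R = Rz(yaw) Ry(pitch) Rx(roll)).
In Python, from cell import env, viewer gives the robot as it stands.
- The arm moves only by the tool play_rows, never from a script. Its argument "increments" is a list of rows, each an object of numbers: "dx", "dy", "dz": the shift along the tool's x, y, z in mm; "rx", "ry", "rz": the turn, a rotation vector about the tool's x, y, z in units of 6 degrees (1.0 is 6 degrees). A call has 1 to 8 rows; each row is the pose to reach, as a shift and turn from the pose measured when the call began, along the tool's axes at that moment; what a row does not reach only later rows make up. A row lasts 1/12 s, in which the tool goes at most 41.7 mm and 7.16 degrees, less where a joint would pass 70% of its speed; a pose out of reach is approached as far as the arm can. A call with a gripper value outside its range is refused whole. "fingers" is the opening, from 0 (shut) to 1 (fully open), set as the call begins (left out, the last holds). The fingers move at their own pace and stop on an object; the grip force is fixed at half the most. Time passes only in rows, so rows that repeat a pose let the fingers close. It gives the time, the measured TCP pose, the force and the opening at its end, in the units of the state.
- env.state(): the state, without advancing time (a new reading comes with each control period).
- viewer.read_camera(name): name is "scene" or "top" or "wrist"; returns a dict with "image" (384x512x3 uint8, red, green, blue), "fx", "fy", "cx", "cy" (pixels), "rvec" (rotation vector, rad) and "tvec" (3), from world to camera coordinates, as OpenCV has them. Camera axes: x right, y down, z forward; pixel columns grow to the right and rows downward; lengths in mm; the calibration is good to about 2 mm. A picture is of the moment at which its call begins. There is no depth.
- env.job_done(): hands the job in, once; it reports no verdict.
The state is a dict: "t": time; "joints": joint angles; "qvel": joint speeds; "tau": joint torques, N m; "eef_pos": TCP position; "tcp_rot": TCP orientation; "ft_force": force on the tool from outside, world axes, zero at the start; "moment": the same for the moment, N m; "opening": opening from 0.0 (shut) to 1.0 (fully open).
Only numpy, scipy, OpenCV 4.12 (cv2) and the standard library are available. Lean on these libraries where they do the work, as an engineer would, in place of code of your own. Each camera call takes 0.05 s, during which the arm holds its last target.

TASK

The wooden spatula has its handle under the low shelf that carries the bread box: draw it out by its blade, lay it flat on the cutting board and let go, then pick it up again by its handle. Put it away on the sloping steel stand, blade first up under the stand's hood and the handle's end resting behind the small lip at the bottom, lying flat on the slope. Do not drop the spatula, and leave the other kitchen things where they are.

Things in the scene. Friction and masses are not known exactly. Their poses are not given: they have to be found in the camera images.
- spatula_mid (a point): Wooden spatula, 280 mm long, about 90 g, with one flat underside. Point midway along it, 10 mm above the underside. x axis: handle towards blade; z: out of its top. Handle x = -140 to 30 mm, 22 mm wide, 20 thick. Blade x = 30 to 140 mm, 46 mm wide (straight sides to x = 117, round end), 12 thick. Balances near x = 15 mm. At first the handle is under the shelf, the blade sticks out.
- spatula_tip (a point): Middle of the round end of the blade, 6 mm above the underside. Same axes.
- riser: Fixed low white shelf with a clear bread box on it. Origin on the table, 10 mm in front of the middle of its front edge; x axis: into the shelf, away from the robot; z up. Shelf board x = 10 to 230 mm, 260 mm wide, underside 50 mm above the table, closed at the sides by 12 mm panels, open in front. 185 mm tall with the box, whose front is 5 to 10 mm behind the shelf's edge.
- board: Fixed white plastic cutting board, 170 mm (x) by 260 mm (y), 14 mm thick. Origin at the centre of its underside on the table, z up.
- stand: Fixed steel stand with a sloping tray, low end towards the robot. Origin on the table under its middle, z up, x horizontal towards the high end. Foot 290 by 120 mm; overall height about 230 mm.
- cradle: The stand's sloping tray, 110 mm wide, x = 0 to 310 mm. Origin on its upper surface at the low end, at the lip's face, 34 mm above the table; x axis: up the slope (30 degrees from horizontal), y across, z square to it. Lip: x = -6 to 0, 60 mm wide, 12 mm high. Hood over x = 205 to 305 mm (closed there): 100 mm wide inside, roof underside 39 mm, top 44 mm above the tray.
- hood_mouth (a point): Middle of the hood's open lower edge, on the tray (x = 205 mm). Axes as the tray's. The stored spatula is held only by its weight, the lip and friction: handle end 0 to 25 mm up from the lip, blade end 262 to 304 mm up the tray.
- mug_mid (a point): Blue ceramic mug, 76 mm wide, 90 mm tall; its centre. Leave alone.
- jar_mid (a point): Glass jar, 64 mm wide, 85 mm tall; its centre. Leave alone.
- sugar_bowl_mid (a point): White bowl, 80 mm wide, 50 mm tall; its centre. Leave alone.
- tin_mid (a point): Plain metal can, 60 mm wide, 60 mm tall; its centre. Leave alone.
- spoon_mid (a point): Wooden spoon, 220 mm long, lying on the table, about its middle. Leave alone.
- salt_mid (a point): White salt pot, 40 mm wide, 75 mm tall; its centre. Leave alone.

How it is judged:
By the outcome, as a careful person would: the job done as asked, in the order asked, and still so for the second after the job is handed in, with the robot touching nothing.
It also fails if it takes over 64 s, if anything falls off the work surface, if the arm or the gripper's body presses on something with over 40 N, if the wrist force passes 120 N, or if a joint passes its speed limit or range.

## Working session

There is one attempt and no reset: what is moved stays moved. The work goes in short steps, Python scripts to look and compute and a tool call to move; the robot and the scene stay as the last step left them, time stands still between calls to the robot, and variables do not carry over. Pictures are saved under pics/ and viewed, and the job is handed in when it is done.

Besides the shell and the picture viewer there is one more tool, called after "Emit:" as a command line: name --argument value ..., lists and objects as JSON in quotes. play_rows: Moves the arm, as the interface text tells. Its arguments: {"type":"object","properties":{"increments":{"type":"array","items":{"type":"object","properties":{"dx":{"type":"number"},"dy":{"type":"number"},"dz":{"type":"number"},"rx":{"type":"number"},"ry":{"type":"number"},"rz":{"type":"number"}}}},"fingers":{"type":"number"}},"required":["increments"]}

```bash
ls; mkdir -p pics
python3 - <<'E'
from cell import env, viewer
import cv2
s=env.state(); print(s)
for n in ("scene","top","wrist"):
    c=viewer.read_camera(n); cv2.imwrite(f"pics/{n}0.png",c["image"][:,:,::-1]); print(n,c["fx"],c["fy"],c["cx"],c["cy"],c["rvec"],c["tvec"])
E
```

```text
pics
{'t': 0.0, 'joints': array([ 1.12040044e+00,  4.91585432e-01,  1.55946593e+00,  1.25389206e-05,
        1.09171749e+00, -1.05620660e-01]), 'qvel': array([-3.51623170e-04,  6.49441537e-04, -7.53270773e-05, -4.33795178e-05,
       -8.93826646e-04,  1.74105848e-03]), 'tau': array([ 2.42143753e-03, -6.12658238e+01, -2.58177012e+01,  6.92587998e-02,
        4.83692007e-02, -1.37526554e-04]), 'eef_pos': array([211.21570242, 588.19242972, 404.13987576]), 'tcp_rot': array([-3.14042418e+00, -1.35058209e-04,  2.79681156e+00]), 'ft_force': array([-0.61185579, -0.00618439, -0.2150386 ]), 'moment': array([-0.00146686, -0.03337484, -0.00504373]), 'opening': 1.0003667327510877}
scene 461.69976955350285 461.69976955350285 248.21453198780605 194.5831145400506 [ 0.23168033 -2.94019578  0.88478676] [ 521.74886007  125.19749201 1745.99534946]
top 426.5205423978359 426.5205423978359 255.11390939316246 186.68028406882348 [ 2.1028662 -2.124608   0.2151977] [  18.21169202  524.82860132 1198.16652516]
wrist 316.8002956427917 316.8002956427917 255.58700238346336 191.94837288701262 [-2.4002145  -1.68819087 -0.20475408] [-625.18248518  -26.97393112  389.1064788 ]
```

View pics/scene0.png

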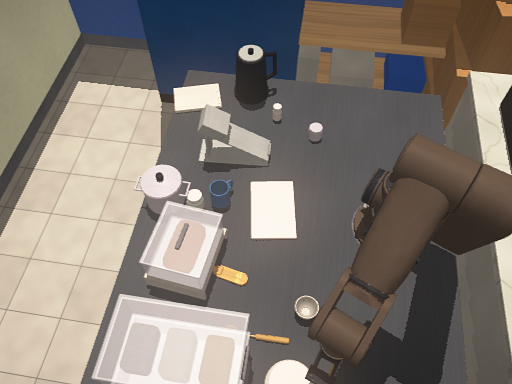

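View pics/top0.png

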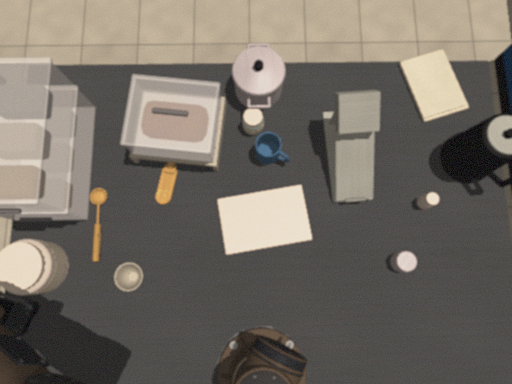

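View pics/wrist0.png

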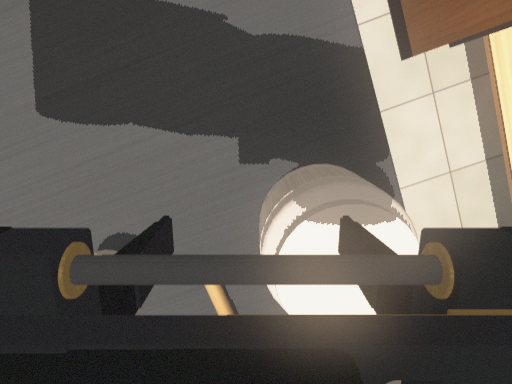

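```bash
cat > h.py <<'E'
import numpy as np, cv2
from scipy.spatial.transform import Rotation as Rn
from cell import env, viewer
def cam(n,save=None):
    c=viewer.read_camera(n); c["R"]=cv2.Rodrigues(np.array(c["rvec"],float))[0]; c["t"]=np.array(c["tvec"],float).ravel()
    c["C"]=-c["R"].T@c["t"]
    if save: cv2.imwrite("pics/"+save,c["image"][:,:,::-1])
    return c
def ray(c,u,v):
    return c["R"].T@np.array([(u-c["cx"])/c["fx"],(v-c["cy"])/c["fy"],1.])
def onz(c,u,v,z):
    d=ray(c,u,v); return c["C"]+d*(z-c["C"][2])/d[2]
def proj(c,P):
    p=c["R"]@np.asarray(P,float)+c["t"]; return np.array([c["fx"]*p[0]/p[2]+c["cx"],c["fy"]*p[1]/p[2]+c["cy"]])
def tri(c1,uv1,c2,uv2):
    A=[];b=[]
    for c,uv in((c1,uv1),(c2,uv2)):
        d=ray(c,*uv);d/=np.linalg.norm(d);M=np.eye(3)-np.outer(d,d);A.append(M);b.append(M@c["C"])
    return np.linalg.lstsq(np.vstack(A),np.hstack(b),rcond=None)[0]
def crop(c,x0,y0,x1,y1,k,name):
    im=cv2.resize(c["image"][y0:y1,x0:x1,::-1],None,fx=k,fy=k,interpolation=cv2.INTER_CUBIC); cv2.imwrite("pics/"+name,im)
E
python3 - <<'E'
from h import *
c=cam("top"); print(c["C"])
crop(c,110,60,270,220,4,"t1.png"); crop(c,300,70,420,220,4,"t2.png")
d=cam("scene"); print(d["C"])
crop(d,130,90,310,300,3,"s1.png")
E
```

```text
[ 271.68660988   13.07232405 1279.6074589 ]
[ 351.12789246  930.11765052 1532.31406855]
```

View pics/t1.png

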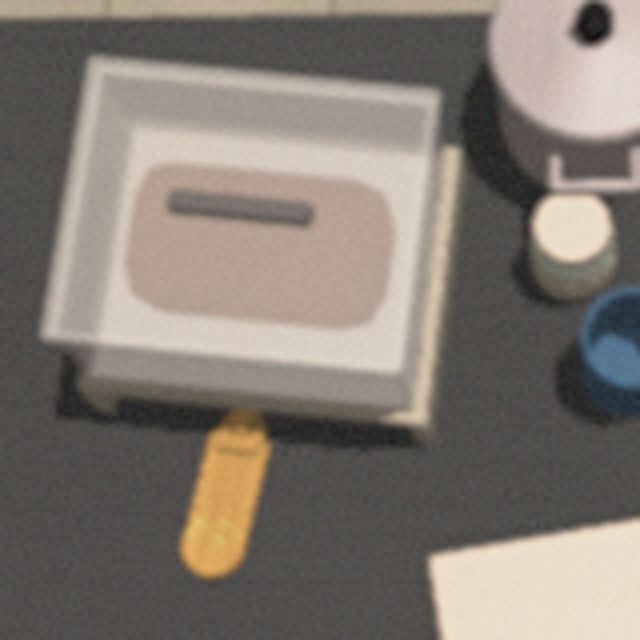

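View pics/t2.png

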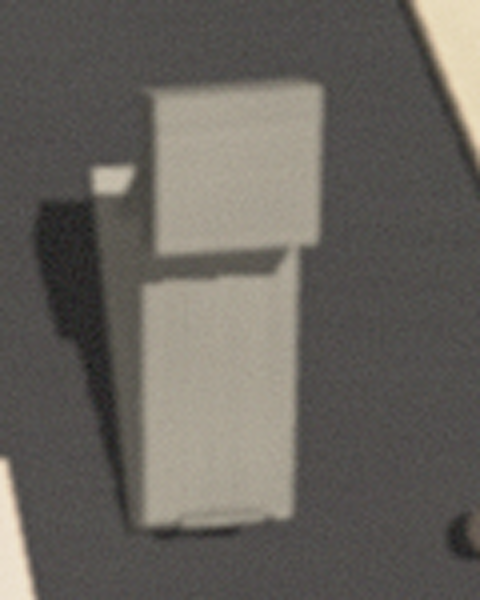

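View pics/s1.png

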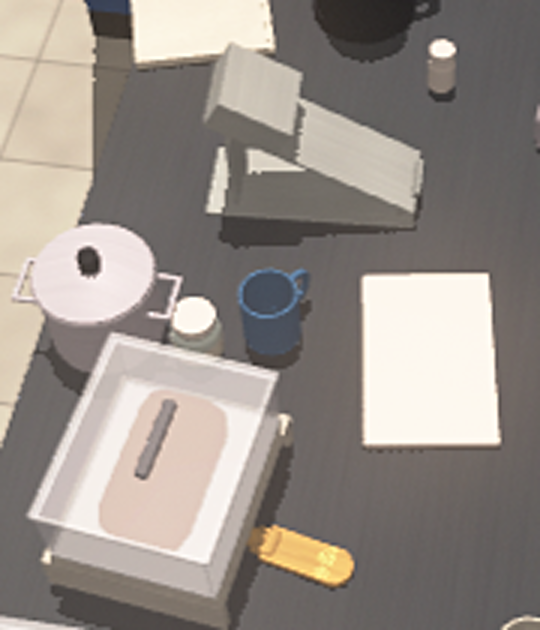

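Run:
```python
from h import *
np.set_printoptions(precision=1,suppress=True)
c=cam("top"); d=cam("scene")
def msk(c,box):
    im=c["image"]; h=cv2.cvtColor(im,cv2.COLOR_RGB2HSV); m=((h[...,0]>8)&(h[...,0]<28)&(h[...,1]>120)&(h[...,2]>100)).astype(np.uint8)
    z=np.zeros_like(m); x0,y0,x1,y1=box; z[y0:y1,x0:x1]=m[y0:y1,x0:x1]; return z
for cc,box in((c,(145,155,190,215)),(d,(205,255,260,295))):
    m=msk(cc,box); v,u=np.nonzero(m)
    P=np.array([onz(cc,a,b,12) for a,b in zip(u,v)])[:,:2]
    r=cv2.minAreaRect(P.astype(np.float32)); 
    mu=P.mean(0); w,V=np.linalg.eigh(np.cov((P-mu).T)); ax=V[:,1]; ax*=-np.sign(ax[0]); 
    s=(P-mu)@ax
    t=(P-mu)@np.array([-ax[1],ax[0]])
    # blade only: last 90 mm
    k=s>s.max()-75
    Q=P[k&(s<s.max()-20)]; sq=(Q-mu)@ax; tq=(Q-mu)@np.array([-ax[1],ax[0]])
    bins=np.arange(sq.min(),sq.max(),6); mid=[((b+3),(tq[(sq>=b)&(sq<b+6)].max()+tq[(sq>=b)&(sq<b+6)].min())/2,np.ptp(tq[(sq>=b)&(sq<b+6)])) for b in bins]
    mid=np.array(mid); f=np.polyfit(mid[:,0],mid[:,1],1)
    print("spat",len(P),"tip",mu+ax*s.max(),"len",np.ptp(s),"ax",ax,np.degrees(np.arctan2(ax[1],ax[0])),"corr slope deg",np.degrees(np.arctan(f[0])), "width",mid[:,2])
for cc,box in((c,(205,175,325,265)),(d,(235,165,310,250))):
    im=cc["image"]; m=(im.min(2)>150).astype(np.uint8); z=np.zeros_like(m); x0,y0,x1,y1=box; z[y0:y1,x0:x1]=m[y0:y1,x0:x1]
    v,u=np.nonzero(z); P=np.array([onz(cc,a,b,14) for a,b in zip(u,v)])[:,:2].astype(np.float32)
    print("board",cv2.minAreaRect(P), cv2.boxPoints(cv2.minAreaRect(P)))
g=lambda x,y:(x/4+300,y/4+70)
print("low L,R",onz(c,*g(143,527),34),onz(c,*g(295,520),34))
for p,z in(((155,253),174.6),((320,243),174.6),((153,90),224.6),((322,82),224.6)): print("hood",onz(c,*g(*p),z))
print("lip top", onz(c,*g(180,515),44.4),onz(c,*g(270,510),44.4))
s=lambda x,y:(x/3+130,y/3+90)
for p,z in(((232,44),224.6),((303,74),224.6-0),((297,135),174.6),((213,108),174.6)): print("hoodS",onz(d,*s(*p),z))
print("lowS",onz(d,*s(422,152),34),onz(d,*s(413,200),34))
print("riser top front edge S", onz(d,*s(47,555),56),)
t=lambda x,y:(x/4+110,y/4+60)
print("riser R front T",onz(c,*t(428,425),56),"L",onz(c,*t(90,390),56))
print("mug",onz(c,*t(625,350),90),"jar",onz(c,*t(573,228),85))
```

```text
spat 580 tip [483.2 296.2] len 129.93188083105477 ax [-1.   0.2] 168.2218939176188 corr slope deg 0.6089220681546099 width [44.8 44.  44.7 44.6 44.6 46.8 43.8 43.7 44.4 43.7]
spat 338 tip [485.8 298.2] len 116.7402137278432 ax [-1.   0.2] 167.01916981394405 corr slope deg 2.8647270335544675 width [45.2 45.1 42.9 45.1 42.9 45.  43.6 37.9 44.9  0. ]
board ((435.84368896484375, -12.72393798828125), (168.23617553710938, 258.1671447753906), 9.337244033813477) [[ 331.9  101. ]
 [ 373.8 -153.7]
 [ 539.8 -126.4]
 [ 497.9  128.3]]
board ((434.4660949707031, -12.173324584960938), (168.02264404296875, 259.1735534667969), 9.102765083312988) [[ 331.   102.5]
 [ 372.  -153.4]
 [ 537.9 -126.8]
 [ 496.9  129.1]]
low L,R [ 481.  -225.4   34. ] [ 485.1 -338.1   34. ]
hood [ 645.7 -215.7  174.6]
hood [ 651.6 -328.1  174.6]
hood [ 741.8 -209.6  224.6]
hood [ 746.2 -321.7  224.6]
lip top [ 487.9 -251.    44.4] [ 491.  -317.3   44.4]
hoodS [ 738.8 -315.6  224.6]
hoodS [ 637.4 -277.   224.6]
hoodS [ 636.7 -217.2  174.6]
hoodS [ 754.  -246.6  174.6]
lowS [ 486.4 -331.1   34. ] [ 487.  -244.4   34. ]
riser top front edge S [829.6 349.3  56. ]
riser R front T [587.4 125.   56. ] L [616.9 376.4  56. ]
mug [633.3 -20.7  90. ] jar [729.2  16.2  85. ]
```

Run:
```python
from h import *
np.set_printoptions(precision=1,suppress=True)
c=cam("top"); 
print("bowl",onz(c,128,277,50),onz(c,113,277,50),"spoon",onz(c,98,197,10),onz(c,97,258,10))
print("plate",onz(c,30,265,60), onz(c,66,268,60))
g=lambda x,y:(x/4+110,y/4+60)
# spatula at front edge of riser: board underside shadow
print("edge T",onz(c,*g(240,408),50))
```

```text
bowl [269.3 374.1  50. ] [269.7 416.5  50. ] spoon [507.1 488.6  10. ] [324.8 479.8  10. ]
plate [305.1 648.9  60. ] [295.8 546.8  60. ]
edge T [603.5 265.7  50. ]
```

```bash
cat >> h.py <<'E'
def tool(yaw,pitch=0):
    """tool x along spatula axis: yaw deg, rising by pitch deg"""
    y,p=np.radians([yaw,pitch]); 
    a=np.array([np.cos(p)*np.cos(y),np.cos(p)*np.sin(y),np.sin(p)]); n=np.array([-np.sin(p)*np.cos(y),-np.sin(p)*np.sin(y),np.cos(p)])
    return np.column_stack([a,np.cross(-n,a),-n])
def cur():
    s=env.state(); R=Rn.from_euler("xyz",s["tcp_rot"]).as_matrix(); return s,np.array(s["eef_pos"]),R
def go(G,R1):
    s,p,R=cur(); T=np.asarray(G,float)-env.grasp_offset*R1[:,2]
    d=R.T@(T-p); rv=np.degrees(Rn.from_matrix(R.T@R1).as_rotvec())/6
    print("dist",round(np.linalg.norm(T-p)),"d",d.round(1),"r",rv.round(2),"| t",round(s["t"],2),"grasp now",(p+env.grasp_offset*R[:,2]).round(1),"j",np.round(s["joints"],2),"F",np.round(s["ft_force"],1),"op",round(s["opening"],3))
E
python3 -c "
from h import *
go([523,289,120],tool(168.5))"
```

```text
dist 447 d [-394.6 -176.2  113.4] r [-0.   -0.   -1.38] | t 0.4 grasp now [211.2 588.2 233.4] j [ 1.12  0.49  1.56 -0.    1.09 -0.11] F [-0.1  0.9  0.3] op 1.003
```

Emit:
play_rows --increments '[{"dx":-36,"dy":-16,"dz":4},{"dx":-72,"dy":-32,"dz":12,"rz":-0.4},{"dx":-108,"dy":-48,"dz":24,"rz":-0.8},{"dx":-144,"dy":-64,"dz":36,"rz":-1.2},{"dx":-180,"dy":-80,"dz":48,"rz":-1.38},{"dx":-216,"dy":-96,"dz":60,"rz":-1.38},{"dx":-252,"dy":-112,"dz":70,"rz":-1.38},{"dx":-288,"dy":-128,"dz":80,"rz":-1.38}]' --fingers 1

```text
invalid input
```

```bash
python3 -c "
from h import *
go([523,289,100],tool(168.5))"
```

```text
dist 452 d [-394.6 -176.2  133.4] r [-0.   -0.   -1.38] | t 0.4 grasp now [211.2 588.2 233.4] j [ 1.12  0.49  1.56 -0.    1.09 -0.11] F [-0.1  0.9  0.3] op 1.003
```

Emit:
play_rows --increments '[{"dx":-36,"dy":-16,"dz":4,"rx":0,"ry":0,"rz":0},{"dx":-72,"dy":-32,"dz":12,"rx":0,"ry":0,"rz":-0.4},{"dx":-108,"dy":-48,"dz":24,"rx":0,"ry":0,"rz":-0.8},{"dx":-144,"dy":-64,"dz":36,"rx":0,"ry":0,"rz":-1.2},{"dx":-180,"dy":-80,"dz":48,"rx":0,"ry":0,"rz":-1.38},{"dx":-216,"dy":-96,"dz":60,"rx":0,"ry":0,"rz":-1.38},{"dx":-252,"dy":-112,"dz":70,"rx":0,"ry":0,"rz":-1.38},{"dx":-288,"dy":-128,"dz":80,"rx":0,"ry":0,"rz":-1.38}]' --fingers 1

```text
t: 1.07
eef_pos: [440.1, 368.9, 324.3]
tcp_rot: [3.142, 0.0, 2.941]
ft_force: [2.1, 1.0, 0.2]
opening: 0.999
```

```bash
python3 -c "
from h import *
go([523,289,80],tool(168.5))
c=cam('wrist','w1.png')"
```

```text
dist 136 d [-97.1 -61.8  73. ] r [0.   0.   0.01] | t 1.07 grasp now [440.1 368.9 153. ] j [ 0.58  0.51  1.77 -0.    0.86 -0.79] F [2.1 1.  0.2] op 0.999
```

View pics/w1.png

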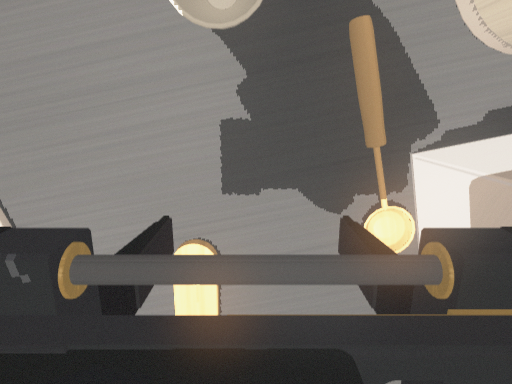

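```bash
python3 -c "
from h import *
c=cam('wrist')
for u,v in((196,242),(174,300),(219,300),(174,270),(218,270)): print(onz(c,u,v,12).round(1))"
```

```text
[486.4 296.8  12. ]
[544.  258.8  12. ]
[553.2 304.2  12. ]
[511.2 267.7  12. ]
[520.1 311.   12. ]
```

Emit:
play_rows --increments '[{"dx":-30,"dy":-20,"dz":10,"rx":0,"ry":0,"rz":0},{"dx":-60,"dy":-40,"dz":30,"rx":0,"ry":0,"rz":0},{"dx":-97,"dy":-62,"dz":50,"rx":0,"ry":0,"rz":0},{"dx":-97,"dy":-62,"dz":73,"rx":0,"ry":0,"rz":0},{"dx":-97,"dy":-62,"dz":73,"rx":0,"ry":0,"rz":0}]'

```text
t: 1.58
eef_pos: [525.0, 284.9, 246.6]
tcp_rot: [-3.137, -0.005, 2.934]
ft_force: [0.1, -0.5, -1.1]
opening: 0.999
```

```bash
python3 -c "
from h import *
go([523,289,22],tool(168.5))
c=cam('wrist','w2.png')
c=cam('top');crop(c,110,60,270,220,4,'t3.png')"
```

```text
dist 54 d [ 2.6  3.9 53.3] r [-0.04 -0.05 -0.07] | t 1.58 grasp now [524.  284.3  75.3] j [ 0.39  0.65  1.77 -0.    0.73 -0.98] F [ 0.1 -0.5 -1.1] op 0.999
```

View pics/w2.png

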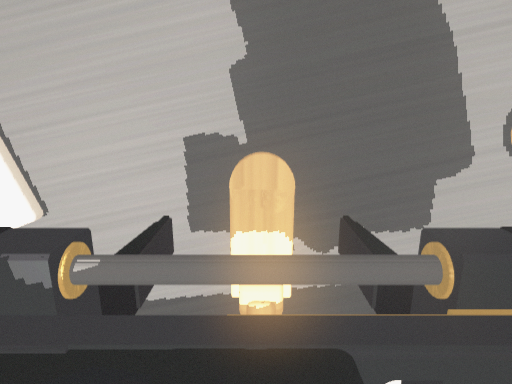

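View pics/t3.png

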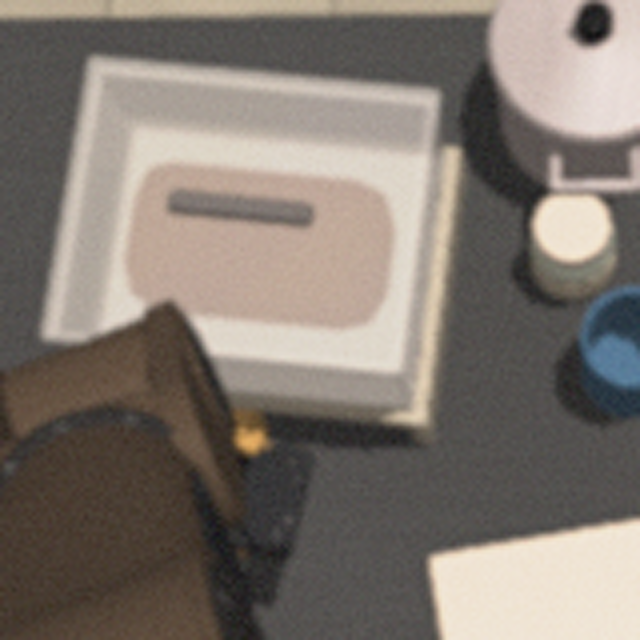

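```bash
python3 -c "
from h import *
c=cam('wrist')
for u,v in((262,152),(230,195),(294.5,195),(231,240),(293,240),(233,290),(291,290)): print(onz(c,u,v,12).round(1))
go([525,289,22],tool(168))"
```

```text
[483.8 299.9  12. ]
[509.  271.6  12. ]
[518.2 316.3  12. ]
[542.3 264.8  12. ]
[551.6 309.3  12. ]
[582.5 257.2  12. ]
[591.5 300.6  12. ]
dist 58 d [-0.7  1.9 57.8] r [-0.01 -0.01  0.05] | t 1.73 grasp now [523.8 287.1  79.8] j [ 0.39  0.64  1.77 -0.    0.74 -0.97] F [1.1 0.5 1.2] op 0.996
```

Emit:
play_rows --increments '[{"dx":-0.5,"dy":4.5,"dz":20,"rx":0,"ry":0,"rz":0},{"dx":-0.5,"dy":4.5,"dz":40,"rx":0,"ry":0,"rz":0},{"dx":-0.5,"dy":4.5,"dz":52,"rx":0,"ry":0,"rz":0},{"dx":-0.5,"dy":4.5,"dz":58,"rx":0,"ry":0,"rz":0},{"dx":-0.5,"dy":4.5,"dz":58,"rx":0,"ry":0,"rz":0},{"dx":-0.5,"dy":4.5,"dz":58,"rx":0,"ry":0,"rz":0}]'

```text
t: 2.23
eef_pos: [525.2, 292.1, 193.9]
tcp_rot: [-3.14, -0.0, 2.938]
ft_force: [-0.3, -0.6, -0.1]
opening: 0.999
```

```bash
python3 -c "
from h import *
go([525,291.7,21],tool(168.4))
c=cam('wrist','w3.png')"
```

```text
dist 2 d [ 0.2 -0.4  1.6] r [-0.01 -0.   -0.01] | t 2.23 grasp now [525.2 291.9  22.6] j [ 0.4   0.73  1.78 -0.    0.63 -0.97] F [-0.3 -0.6 -0.1] op 0.999
```

View pics/w3.png

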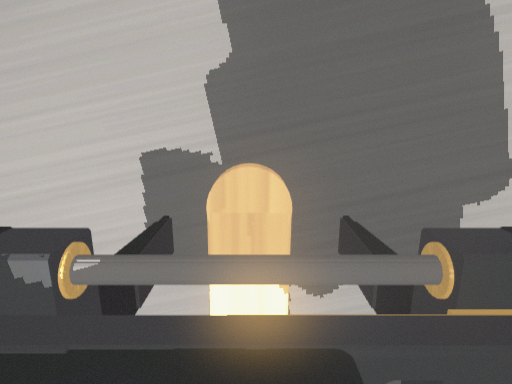

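Emit:
play_rows --increments '[{"dx":0,"dy":-2.5,"dz":1.6,"rx":0,"ry":0,"rz":0},{"dx":0,"dy":-2.5,"dz":1.6,"rx":0,"ry":0,"rz":0}]'

```text
t: 2.45
eef_pos: [524.9, 289.3, 193.3]
tcp_rot: [-3.141, 0.001, 2.938]
ft_force: [0.4, -0.3, -0.1]
opening: 1.001
```

Emit:
play_rows --increments '[{"dx":0,"dy":0,"dz":0,"rx":0,"ry":0,"rz":0},{"dx":0,"dy":0,"dz":0,"rx":0,"ry":0,"rz":0},{"dx":0,"dy":0,"dz":0,"rx":0,"ry":0,"rz":0},{"dx":0,"dy":0,"dz":0,"rx":0,"ry":0,"rz":0},{"dx":0,"dy":0,"dz":0,"rx":0,"ry":0,"rz":0},{"dx":0,"dy":0,"dz":0,"rx":0,"ry":0,"rz":0},{"dx":0,"dy":0,"dz":0,"rx":0,"ry":0,"rz":0},{"dx":0,"dy":0,"dz":0,"rx":0,"ry":0,"rz":0}]' --fingers 0

```text
t: 3.12
eef_pos: [524.9, 289.3, 193.3]
tcp_rot: [-3.141, 0.001, 2.938]
ft_force: [-0.5, -0.9, -0.2]
opening: 0.497
```

```bash
python3 -c "
from h import *
go([345,289,22],tool(168.4))
c=cam('wrist','w4.png')"
```

```text
dist 180 d [176.1 -36.7  -0.2] r [-0.    0.01 -0.01] | t 3.12 grasp now [525.  289.2  22. ] j [ 0.39  0.73  1.79 -0.    0.62 -0.97] F [-0.5 -0.9 -0.2] op 0.497
```

View pics/w4.png

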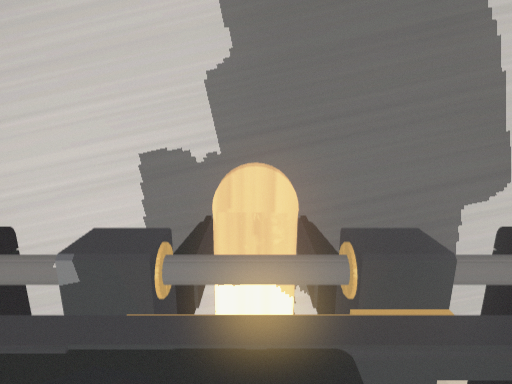

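Emit:
play_rows --increments '[{"dx":10,"dy":-1,"dz":-1,"rx":0,"ry":0,"rz":0},{"dx":25,"dy":-4,"dz":-2,"rx":0,"ry":0,"rz":0},{"dx":40,"dy":-8,"dz":-2,"rx":0,"ry":0,"rz":0},{"dx":55,"dy":-11,"dz":-2,"rx":0,"ry":0,"rz":0},{"dx":70,"dy":-14,"dz":-2,"rx":0,"ry":0,"rz":0},{"dx":85,"dy":-17,"dz":-2,"rx":0,"ry":0,"rz":0},{"dx":95,"dy":-20,"dz":-2,"rx":0,"ry":0,"rz":0},{"dx":100,"dy":-21,"dz":-2,"rx":0,"ry":0,"rz":0}]'

```text
t: 3.83
eef_pos: [421.1, 288.9, 195.2]
tcp_rot: [-3.141, 0.0, 2.938]
ft_force: [-0.1, 0.8, -0.4]
opening: 0.483
```

```bash
python3 -c "
from h import *
go([345,289,24],tool(168.4))
c=cam('wrist','w5.png');c=cam('scene'); crop(c,130,190,330,340,4,'s5.png')"
```

```text
dist 76 d [ 74.6 -15.2  -0. ] r [-0.01  0.   -0.01] | t 3.83 grasp now [421.1 288.7  23.9] j [ 0.47  0.65  2.01 -0.    0.47 -0.89] F [-0.1  0.8 -0.4] op 0.483
```

View pics/w5.png

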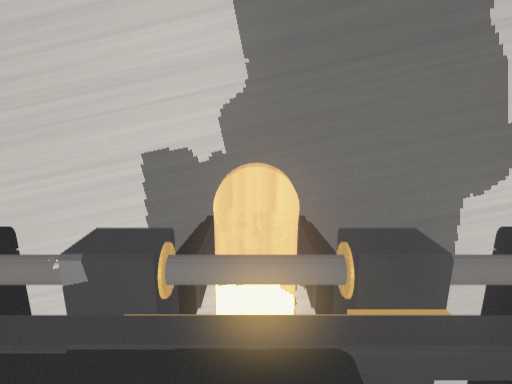

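View pics/s5.png

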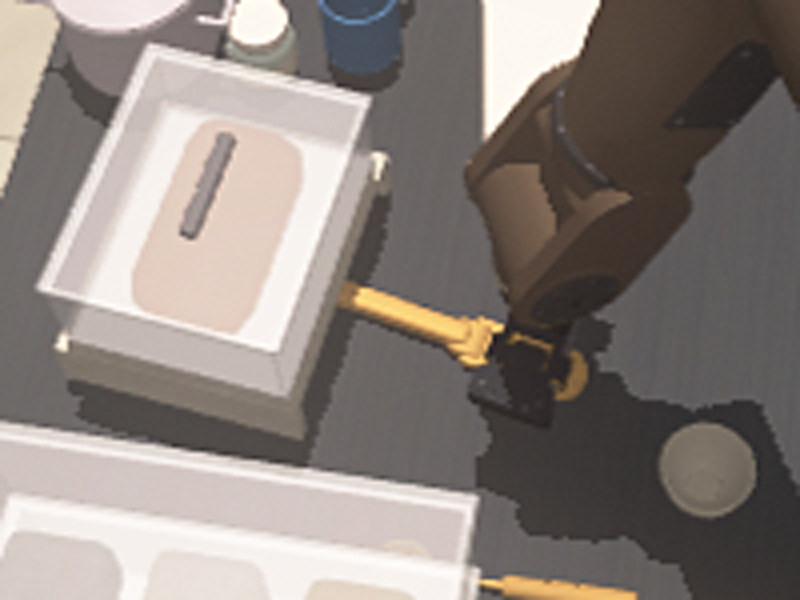

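Emit:
play_rows --increments '[{"dx":10,"dy":-2,"dz":0,"rx":0,"ry":0,"rz":0},{"dx":24,"dy":-5,"dz":0,"rx":0,"ry":0,"rz":0},{"dx":38,"dy":-8,"dz":0,"rx":0,"ry":0,"rz":0},{"dx":52,"dy":-11,"dz":0,"rx":0,"ry":0,"rz":0},{"dx":66,"dy":-14,"dz":0,"rx":0,"ry":0,"rz":0},{"dx":78,"dy":-16,"dz":0,"rx":0,"ry":0,"rz":0},{"dx":83,"dy":-17,"dz":0,"rx":0,"ry":0,"rz":0},{"dx":83,"dy":-17,"dz":0,"rx":0,"ry":0,"rz":0}]'

```text
t: 4.6
eef_pos: [336.7, 289.3, 195.3]
tcp_rot: [-3.141, 0.0, 2.939]
ft_force: [-0.1, 1.2, -1.3]
opening: 0.478
```

```bash
python3 -c "
from h import *
go([345,289,100],tool(168.4))
c=cam('scene'); crop(c,130,190,330,340,4,'s6.png');c=cam('top'); crop(c,80,120,280,320,3,'t6.png')"
```

```text
dist 76 d [ -8.3   1.3 -76. ] r [-0.01  0.   -0.  ] | t 4.6 grasp now [336.7 289.1  24. ] j [ 0.56  0.61  2.18 -0.    0.36 -0.8 ] F [-0.1  1.2 -1.3] op 0.478
```

View pics/s6.png

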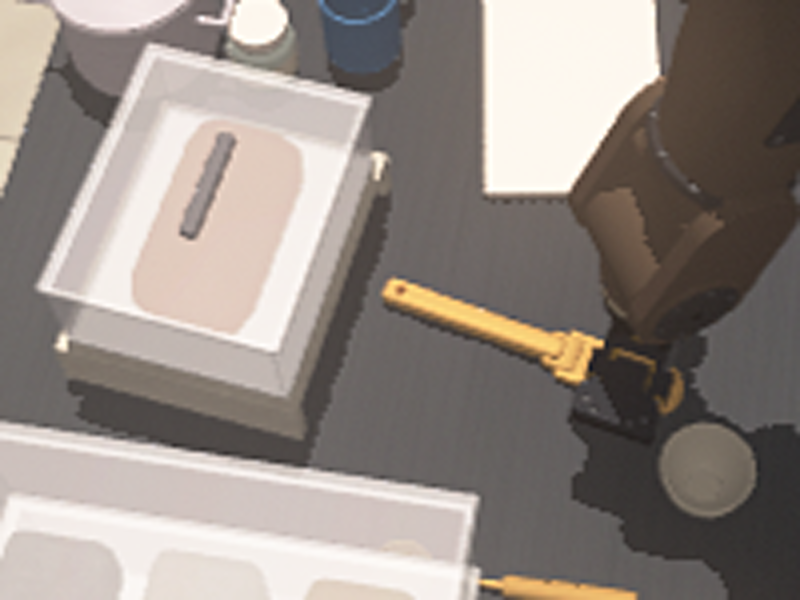

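View pics/t6.png

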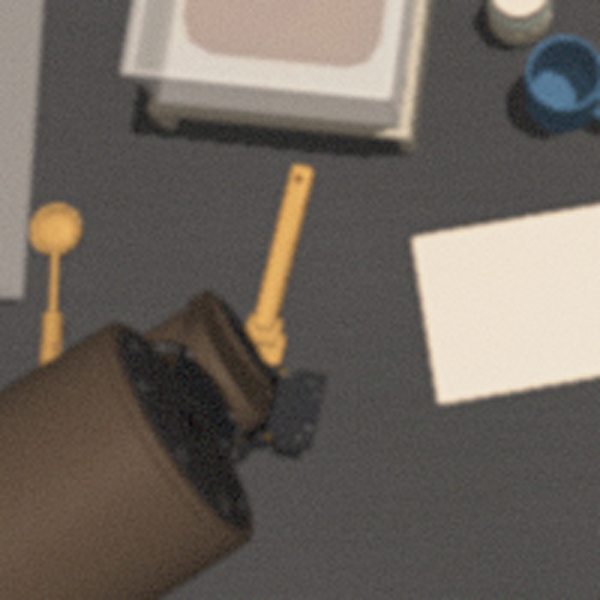

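Emit:
play_rows --increments '[{"dx":0,"dy":0,"dz":-10,"rx":0,"ry":0,"rz":0},{"dx":0,"dy":0,"dz":-25,"rx":0,"ry":0,"rz":0},{"dx":0,"dy":0,"dz":-40,"rx":0,"ry":0,"rz":0},{"dx":0,"dy":0,"dz":-55,"rx":0,"ry":0,"rz":0},{"dx":0,"dy":0,"dz":-65,"rx":0,"ry":0,"rz":0},{"dx":0,"dy":0,"dz":-70,"rx":0,"ry":0,"rz":0.3},{"dx":0,"dy":0,"dz":-70,"rx":0,"ry":0,"rz":0.9},{"dx":0,"dy":0,"dz":-70,"rx":0,"ry":0,"rz":1.5}]'

```text
t: 5.37
eef_pos: [338.5, 289.5, 265.8]
tcp_rot: [3.14, 0.002, 2.778]
ft_force: [0.7, -0.3, -1.5]
opening: 0.484
```

```bash
python3 -c "
from h import *
go([469,81,100],tool(70))
c=cam('wrist','w7.png')
c=cam('scene'); crop(c,130,190,330,340,4,'s7.png')"
```

```text
dist 246 d [-196.1 -148.4   -5.2] r [3.000e-02 1.000e-02 1.486e+01] | t 5.37 grasp now [339.  289.6  94.5] j [ 0.56  0.47  2.13 -0.    0.54 -0.65] F [ 0.7 -0.3 -1.5] op 0.484
```

View pics/s7.png

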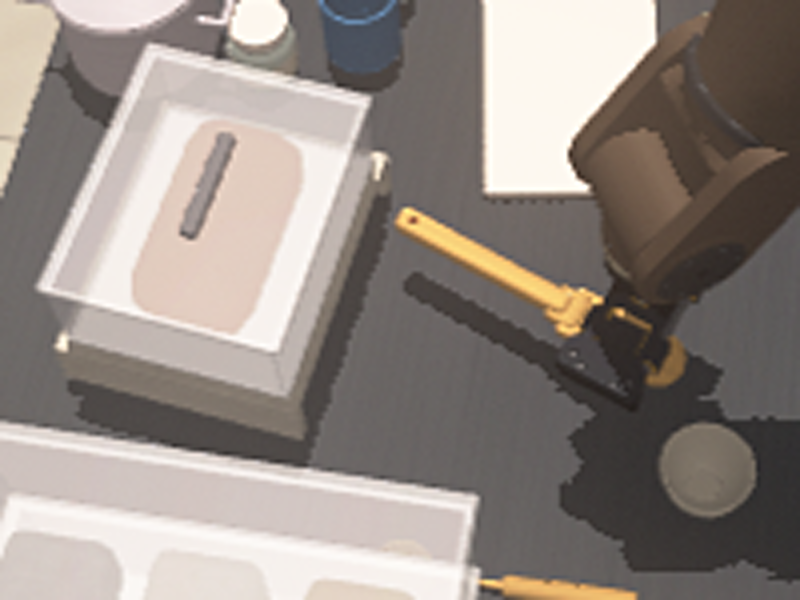

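Emit:
play_rows --increments '[{"dx":0,"dy":0,"dz":-1,"rx":0,"ry":0,"rz":0.9},{"dx":-5,"dy":-4,"dz":-2,"rx":0,"ry":0,"rz":1.8},{"dx":-10,"dy":-8,"dz":-3,"rx":0,"ry":0,"rz":2.7},{"dx":-18,"dy":-14,"dz":-5,"rx":0,"ry":0,"rz":3.6},{"dx":-28,"dy":-21,"dz":-5,"rx":0,"ry":0,"rz":4.5},{"dx":-40,"dy":-30,"dz":-5,"rx":0,"ry":0,"rz":5.4},{"dx":-52,"dy":-39,"dz":-5,"rx":0,"ry":0,"rz":6.3},{"dx":-62,"dy":-46,"dz":-5,"rx":0,"ry":0,"rz":7.2}]'

```text
t: 6.13
eef_pos: [381.0, 223.7, 270.5]
tcp_rot: [3.139, 0.001, 2.023]
ft_force: [-0.1, 1.0, -0.4]
opening: 0.484
```

```bash
python3 -c "
from h import *
go([469,81,100],tool(70))"
```

```text
dist 168 d [-166.8   16.8   -0.6] r [ 0.02 -0.    7.65] | t 6.13 grasp now [381.4 223.7  99.2] j [ 0.38  0.45  2.13 -0.    0.55 -0.07] F [-0.1  1.  -0.4] op 0.484
```

Emit:
play_rows --increments '[{"dx":-10,"dy":1,"dz":0,"rx":0,"ry":0,"rz":0.9},{"dx":-26,"dy":3,"dz":0,"rx":0,"ry":0,"rz":1.9},{"dx":-48,"dy":5,"dz":0,"rx":0,"ry":0,"rz":2.9},{"dx":-72,"dy":7,"dz":0,"rx":0,"ry":0,"rz":3.9},{"dx":-96,"dy":10,"dz":0,"rx":0,"ry":0,"rz":4.9},{"dx":-120,"dy":12,"dz":0,"rx":0,"ry":0,"rz":5.9},{"dx":-145,"dy":15,"dz":0,"rx":0,"ry":0,"rz":6.9},{"dx":-160,"dy":16,"dz":0,"rx":0,"ry":0,"rz":7.6}]'

```text
t: 6.8
eef_pos: [466.9, 84.8, 270.6]
tcp_rot: [3.138, -0.002, 1.223]
ft_force: [0.3, -0.1, -0.5]
opening: 0.482
```

```bash
python3 -c "
from h import *
go([469,81,60],tool(70))
c=cam('scene'); crop(c,190,120,350,280,4,'s8.png');c=cam('top'); crop(c,190,130,330,270,4,'t8.png')"
```

```text
dist 40 d [-2.9  3.2 39.3] r [ 0.03 -0.01  0.01] | t 6.8 grasp now [467.5  84.9  99.3] j [0.04 0.48 2.06 0.   0.6  0.39] F [ 0.3 -0.1 -0.5] op 0.482
```

View pics/s8.png

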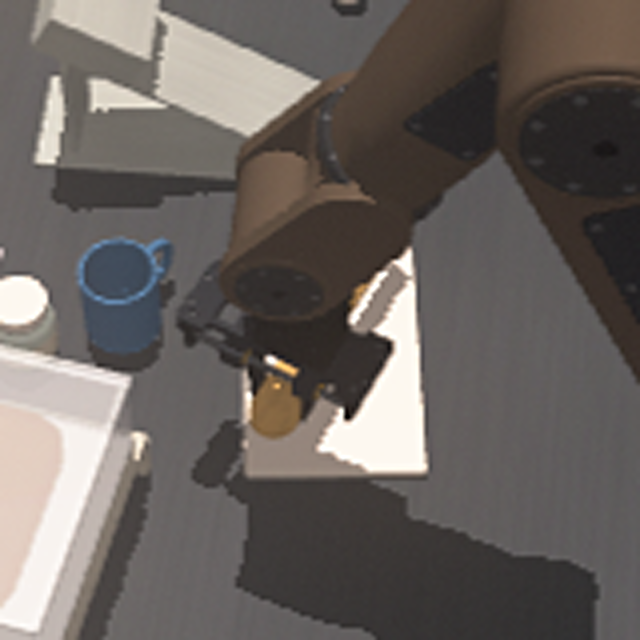

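View pics/t8.png

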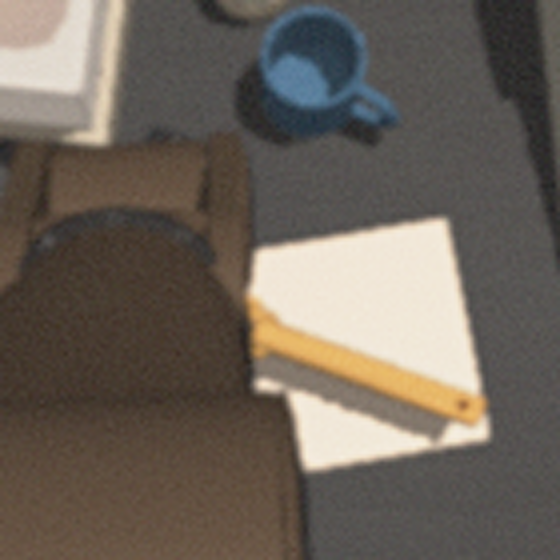

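```bash
python3 -c "
from h import *
c=cam('top')
k=lambda x,y:(x/4+190,y/4+130)
for p in((487,396),(474,422),(265,320),(260,352),(463,404)): print(p,onz(c,*k(*p),95).round(1))"
```

```text
(487, 396) [ 394.7 -143.3   95. ]
(474, 422) [ 376.8 -133.6   95. ]
(265, 320) [449.6  10.3  95. ]
(260, 352) [427.1  14.   95. ]
(463, 404) [ 389.4 -126.5   95. ]
```

Emit:
play_rows --increments '[{"dx":-2.5,"dy":3,"dz":15,"rx":0,"ry":0,"rz":0},{"dx":-2.5,"dy":3,"dz":30,"rx":0,"ry":0,"rz":0},{"dx":-2.5,"dy":3,"dz":45,"rx":0,"ry":0,"rz":0},{"dx":-2.5,"dy":3,"dz":54,"rx":0,"ry":0,"rz":0},{"dx":-2.5,"dy":3,"dz":58,"rx":0,"ry":0,"rz":0},{"dx":-2.5,"dy":3,"dz":60,"rx":0,"ry":0,"rz":0},{"dx":-2.5,"dy":3,"dz":60,"rx":0,"ry":0,"rz":0}]'

```text
t: 7.53
eef_pos: [467.9, 82.9, 210.5]
tcp_rot: [3.14, -0.001, 1.229]
ft_force: [-0.6, -0.2, -0.3]
opening: 0.482
```

```bash
python3 -c "
from h import *
go([469,81,36.5],tool(70))
c=cam('top'); crop(c,190,130,330,270,4,'t9.png');c=cam('scene'); crop(c,190,120,350,280,4,'s9.png')"
```

```text
dist 4 d [-1.5  1.7  2.7] r [ 0.02 -0.01  0.07] | t 7.53 grasp now [468.3  83.   39.2] j [0.04 0.6  2.09 0.   0.45 0.38] F [-0.6 -0.2 -0.3] op 0.482
```

View pics/t9.png

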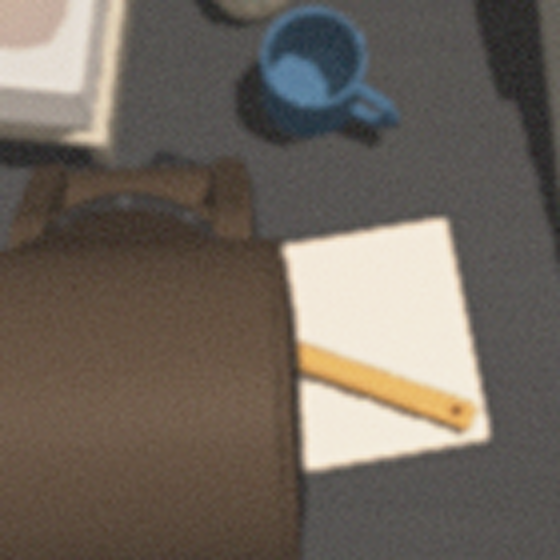

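View pics/s9.png

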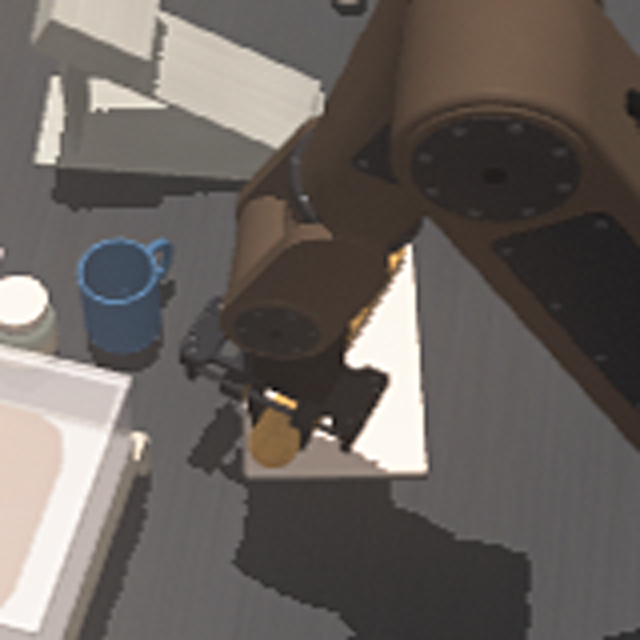

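Emit:
play_rows --increments '[{"dx":0,"dy":0,"dz":1,"rx":0,"ry":0,"rz":0},{"dx":0,"dy":0,"dz":2,"rx":0,"ry":0,"rz":0},{"dx":0,"dy":0,"dz":2.5,"rx":0,"ry":0,"rz":0},{"dx":0,"dy":0,"dz":2.5,"rx":0,"ry":0,"rz":0}]'

```text
t: 7.97
eef_pos: [468.0, 82.8, 208.6]
tcp_rot: [3.138, -0.002, 1.229]
ft_force: [-1.1, -1.1, -1.4]
opening: 0.482
```

Emit:
play_rows --increments '[{"dx":0,"dy":0,"dz":1,"rx":0,"ry":0,"rz":0},{"dx":0,"dy":0,"dz":1.6,"rx":0,"ry":0,"rz":0},{"dx":0,"dy":0,"dz":1.6,"rx":0,"ry":0,"rz":0}]'

```text
t: 8.22
eef_pos: [468.0, 82.7, 207.3]
tcp_rot: [3.138, -0.002, 1.229]
ft_force: [-0.6, 1.8, 6.1]
opening: 0.48
```

Emit:
play_rows --increments '[{"dx":0,"dy":0,"dz":0,"rx":0,"ry":0,"rz":0},{"dx":0,"dy":0,"dz":0,"rx":0,"ry":0,"rz":0},{"dx":0,"dy":0,"dz":0,"rx":0,"ry":0,"rz":0},{"dx":0,"dy":0,"dz":0,"rx":0,"ry":0,"rz":0},{"dx":0,"dy":0,"dz":0,"rx":0,"ry":0,"rz":0}]' --fingers 0.8

```text
t: 8.63
eef_pos: [468.0, 82.8, 207.2]
tcp_rot: [3.138, -0.002, 1.229]
ft_force: [0.6, 0.7, 0.9]
opening: 0.764
```

Emit:
play_rows --increments '[{"dx":0,"dy":0,"dz":-10,"rx":0,"ry":0,"rz":0},{"dx":0,"dy":0,"dz":-30,"rx":0,"ry":0,"rz":0},{"dx":0,"dy":0,"dz":-60,"rx":0,"ry":0,"rz":0},{"dx":-30,"dy":0,"dz":-85,"rx":0,"ry":0,"rz":0},{"dx":-70,"dy":0,"dz":-100,"rx":0,"ry":0,"rz":0},{"dx":-110,"dy":0,"dz":-100,"rx":0,"ry":0,"rz":0},{"dx":-150,"dy":0,"dz":-100,"rx":0,"ry":0,"rz":0},{"dx":-170,"dy":0,"dz":-100,"rx":0,"ry":0,"rz":0}]'

```text
t: 9.3
eef_pos: [409.2, -79.8, 308.0]
tcp_rot: [3.137, -0.001, 1.228]
ft_force: [-0.1, 0.1, 0.4]
opening: 0.798
```

```bash
python3 -c "
from h import *
go([430,-26,60],tool(70))
c=cam('top'); crop(c,190,130,330,270,4,'t10.png');c=cam('scene'); crop(c,190,120,350,280,4,'s10.png');cam('wrist','w10.png')"
```

```text
dist 96 d [57.6  1.2 76.8] r [ 0.04 -0.01  0.06] | t 9.3 grasp now [409.9 -79.9 136.7] j [-0.35  0.35  2.16  0.    0.63 -0.01] F [-0.1  0.1  0.4] op 0.798
```

View pics/t10.png

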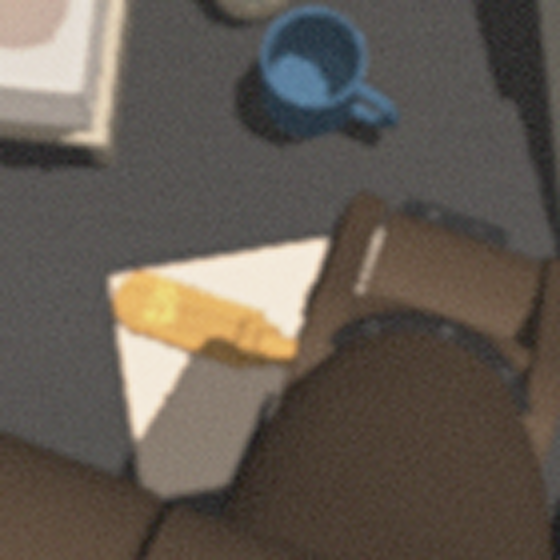

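View pics/s10.png

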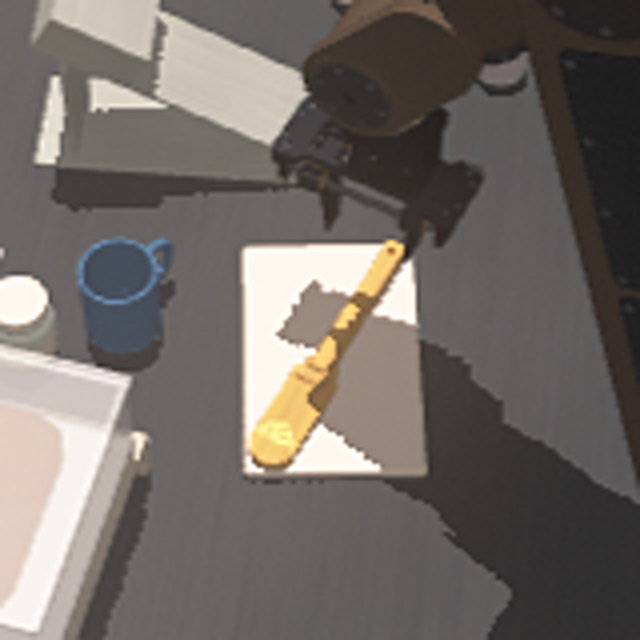

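View pics/w10.png

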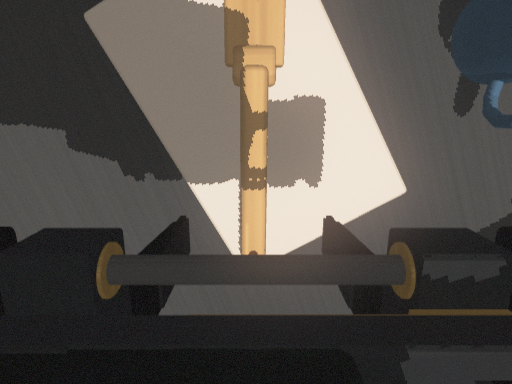

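```bash
python3 -c "
from h import *
d=cam('scene'); w=cam('wrist')
print('end',onz(d,288.8,180,30),'tip',onz(d,190+267/4,120+467/4,26))
for p in((254.5,88),(247,45),(241,100),(267.5,100),(239.5,200),(268.5,200)): print(p,onz(w,*p,33).round(1))
go([429.4,-23.5,70],tool(70.2))"
```

```text
end [ 387.89480622 -143.20199791   30.        ] tip [475.62375458 126.95366145  26.        ]
(254.5, 88) [440.1   4.4  33. ]
(247, 45) [445.1  34.8  33. ]
(241, 100) [ 4.274e+02 -4.000e-01  3.300e+01]
(267.5, 100) [446.5  -7.3  33. ]
(239.5, 200) [398.5 -74.7  33. ]
(268.5, 200) [421.1 -82.9  33. ]
dist 87 d [56.7 -0.7 66.1] r [ 0.03 -0.02  0.03] | t 9.55 grasp now [411.4 -77.1 136. ] j [-0.34  0.36  2.15  0.    0.63 -0.  ] F [ 0.  -0.3  0.8] op 0.8
```

Emit:
play_rows --increments '[{"dx":20,"dy":-0.3,"dz":15,"rx":0,"ry":0,"rz":0},{"dx":40,"dy":-0.6,"dz":35,"rx":0,"ry":0,"rz":0},{"dx":56.5,"dy":-0.7,"dz":55,"rx":0,"ry":0,"rz":0},{"dx":56.5,"dy":-0.7,"dz":66,"rx":0,"ry":0,"rz":0},{"dx":56.5,"dy":-0.7,"dz":66,"rx":0,"ry":0,"rz":0},{"dx":56.5,"dy":-0.7,"dz":66,"rx":0,"ry":0,"rz":0}]'

```text
t: 10.05
eef_pos: [429.5, -22.7, 241.2]
tcp_rot: [3.139, -0.001, 1.231]
ft_force: [-0.4, 0.2, 0.4]
opening: 0.803
```

```bash
python3 -c "
from h import *
go([429.9,-23.5,35.5],tool(70))
cam('wrist','w11.png')"
```

```text
dist 34 d [-0.7  0.6 34.4] r [ 0.02 -0.01  0.08] | t 10.05 grasp now [429.9 -22.6  69.9] j [-0.21  0.5   2.18  0.    0.45  0.13] F [-0.4  0.2  0.4] op 0.803
```

View pics/w11.png

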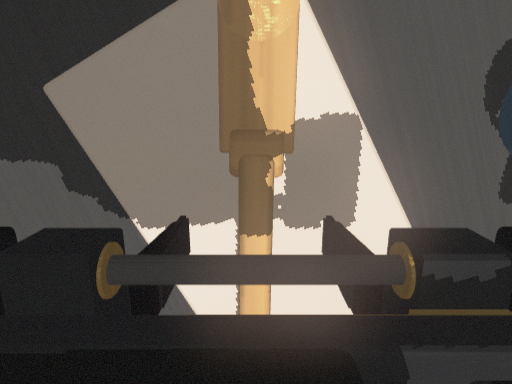

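Aligned: handle runs down at u≈256, the collar lies at v≈130–175, ahead of the fingers. Descend and grip.

Emit:
play_rows --increments '[{"dx":-0.5,"dy":0.5,"dz":14,"rx":0,"ry":0,"rz":0},{"dx":-0.5,"dy":0.5,"dz":26,"rx":0,"ry":0,"rz":0},{"dx":-0.5,"dy":0.5,"dz":33,"rx":0,"ry":0,"rz":0},{"dx":-0.5,"dy":0.5,"dz":35,"rx":0,"ry":0,"rz":0.08},{"dx":-0.5,"dy":0.5,"dz":35,"rx":0,"ry":0,"rz":0.08}]'

```text
t: 10.52
eef_pos: [430.0, -23.9, 207.0]
tcp_rot: [3.138, -0.002, 1.22]
ft_force: [0.1, 0.1, 0.6]
opening: 0.8
```

Emit:
play_rows --increments '[{"dx":0,"dy":0,"dz":0,"rx":0,"ry":0,"rz":0},{"dx":0,"dy":0,"dz":0,"rx":0,"ry":0,"rz":0},{"dx":0,"dy":0,"dz":0,"rx":0,"ry":0,"rz":0},{"dx":0,"dy":0,"dz":0,"rx":0,"ry":0,"rz":0},{"dx":0,"dy":0,"dz":0,"rx":0,"ry":0,"rz":0},{"dx":0,"dy":0,"dz":0,"rx":0,"ry":0,"rz":0},{"dx":0,"dy":0,"dz":0,"rx":0,"ry":0,"rz":0},{"dx":0,"dy":0,"dz":0,"rx":0,"ry":0,"rz":0}]' --fingers 0

```text
t: 11.18
eef_pos: [430.0, -23.8, 207.0]
tcp_rot: [3.138, -0.002, 1.22]
ft_force: [-1.4, 0.5, 0.5]
opening: 0.298
```

```bash
python3 -c "
from h import *
go([430,-23,180],tool(70))
cam('wrist','w12.png')"
```

```text
dist 144 d [   1.     0.2 -144.3] r [ 0.03 -0.02 -0.01] | t 11.18 grasp now [430.6 -23.8  35.7] j [-0.21  0.58  2.2   0.    0.36  0.14] F [-1.4  0.5  0.5] op 0.298
```

View pics/w12.png

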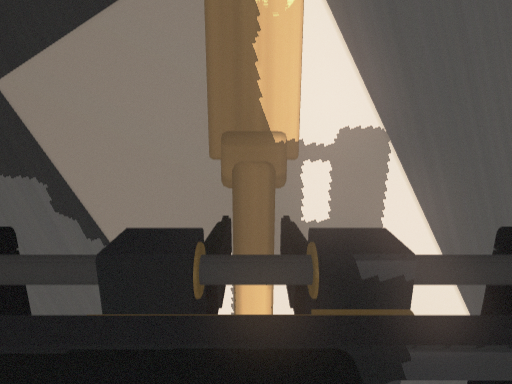

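Emit:
play_rows --increments '[{"dx":0,"dy":0,"dz":0,"rx":0,"ry":0,"rz":0},{"dx":0,"dy":0,"dz":0,"rx":0,"ry":0,"rz":0},{"dx":0,"dy":0,"dz":0,"rx":0,"ry":0,"rz":0},{"dx":0,"dy":0,"dz":0,"rx":0,"ry":0,"rz":0},{"dx":0,"dy":0,"dz":0,"rx":0,"ry":0,"rz":0}]' --fingers 0

```text
t: 11.65
eef_pos: [430.0, -23.9, 207.0]
tcp_rot: [3.138, -0.002, 1.22]
ft_force: [-0.0, -0.3, 0.9]
opening: 0.233
```

Emit:
play_rows --increments '[{"dx":0,"dy":0,"dz":-8,"rx":0,"ry":0,"rz":0},{"dx":0,"dy":0,"dz":-22,"rx":0,"ry":0,"rz":0},{"dx":0,"dy":0,"dz":-42,"rx":0,"ry":0,"rz":0},{"dx":0,"dy":0,"dz":-65,"rx":0,"ry":0,"rz":0},{"dx":0,"dy":0,"dz":-90,"rx":0,"ry":0,"rz":0},{"dx":0,"dy":0,"dz":-115,"rx":0,"ry":0,"rz":0},{"dx":0,"dy":0,"dz":-135,"rx":0,"ry":0,"rz":0},{"dx":0,"dy":0,"dz":-145,"rx":0,"ry":0,"rz":0}]'

```text
t: 12.32
eef_pos: [429.2, -23.8, 354.8]
tcp_rot: [3.135, -0.002, 1.22]
ft_force: [0.1, 0.5, -1.1]
opening: 0.23
```

```bash
python3 -c "
from h import *
go([430,-60,200],tool(3.5,0))
a=cv2.imread('pics/scene0.png')[95:180,190:280]; cv2.imwrite('pics/s0z.png',cv2.resize(a,None,fx=7,fy=7,interpolation=cv2.INTER_CUBIC))
a=cv2.imread('pics/top0.png')[80:210,315:390]; cv2.imwrite('pics/t0z.png',cv2.resize(a,None,fx=4.5,fy=4.5,interpolation=cv2.INTER_CUBIC))
cam('wrist','w13.png')
"
```

```text
dist 40 d [-33.7  13.2 -16.5] r [ 0.04 -0.05 11.07] | t 12.32 grasp now [430.4 -23.8 183.5] j [-0.21  0.29  2.08  0.    0.77  0.14] F [ 0.1  0.5 -1.1] op 0.23
```

View pics/s0z.png

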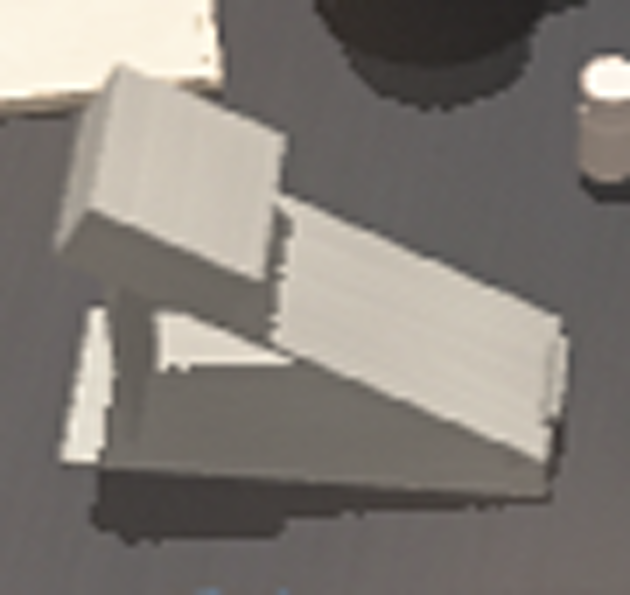

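View pics/t0z.png

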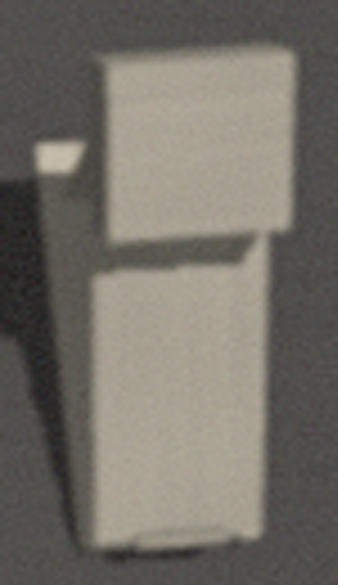

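View pics/w13.png

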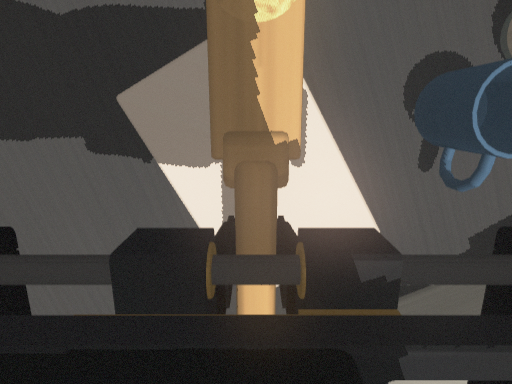

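```bash
python3 -c "
from h import *
np.set_printoptions(precision=1,suppress=True)
d=cam('scene'); c=cam('top')
S=lambda x,y:((x+.5)/7-.5+190,(y+.5)/7-.5+95)
T=lambda x,y:((x+.5)/4.5-.5+315,(y+.5)/4.5-.5+80)
L={'A':((122,65),(295,48)),'B':((285,135),(290,230)),'C':((262,282),(110,243)),'D':((93,208),(104,58)),'lowR':((562,318),(262,538)),'lowL':((545,462),(92,548))}
loc={'A':(305,-55,44),'B':(205,-55,44),'C':(205,55,44),'D':(305,55,44),'lowR':(0,-55,0),'lowL':(0,55,0)}
X=[];Y=[]
for k,(s,t) in L.items():
    P=tri(d,S(*s),c,T(*t)); print(k,P, (proj(d,P)-S(*s)).round(1)); X.append(loc[k]);Y.append(P)
X=np.array(X,float);Y=np.array(Y)
Ry=Rn.from_euler('y',-30,degrees=True).as_matrix()
Xh=X@Ry.T
# planar yaw fit
def fit(idx):
    a=Xh[idx,:2];b=Y[idx,:2];am=a.mean(0);bm=b.mean(0)
    H=(a-am).T@(b-bm); th=np.arctan2(H[0,1]-H[1,0],H[0,0]+H[1,1])
    o=bm-np.array([[np.cos(th),-np.sin(th)],[np.sin(th),np.cos(th)]])@am
    res=b-(a@np.array([[np.cos(th),-np.sin(th)],[np.sin(th),np.cos(th)]]).T+o)
    print(np.degrees(th),o,res.tolist(), (Y[idx,2]-Xh[idx,2]))
fit([0,1,2,3,4,5]); fit([0,1,2,3])
"
```

```text
A [ 743.  -319.2  226.9] [-0.6 -0.4]
B [ 651.3 -325.   176.7] [0.1 0. ]
C [ 644.4 -216.3  175.2] [-0. -0.]
D [ 733.9 -205.2  235.2] [-0.7 -0.4]
lowR [ 489.4 -336.7   30.6] [0.3 0.1]
lowL [ 483.6 -223.6   34.2] [0.4 0.1]
3.92703926480985 [ 492.  -280.1] [[5.608875788281807, -0.871480830011194], [0.32579858309213705, -0.6683429045406228], [0.9766139709724939, -1.7721897194936673], [4.080870804871324, 3.4677863836388383], [-6.38024148232671, -1.7831637634449748], [-4.611917664890939, 1.6273908338516208]] [36.3 36.1 34.6 44.6 30.6 34.2]
4.576941015039986 [ 494.9 -282.3] [[2.2751117225170674, -1.4464873908992786], [-3.0807978268971965, -0.26373231024558663], [-1.1857015368717612, -1.2750696234022314], [1.991387641251663, 2.985289324547182]] [36.3 36.1 34.6 44.6]
```

```bash
cat >> h.py <<'E'
O=np.array([492,-280,34.]); YAW=3.5
def cr(x,u):
    """grasp point for tray coordinate x of grasp and underside height u"""
    R=tool(YAW,30); return O+R[:,0]*x-R[:,2]*(u+21.5)
def tray(P):
    R=tool(YAW,30); v=np.asarray(P)-O; return np.array([v@R[:,0],-(v@R[:,1]),-(v@R[:,2])])
E
python3 -c "
from h import *
print(cr(35,90),cr(40,19),cr(131,0))
go([430,-120,200],tool(3.5,0))"
```

```text
[ 466.6083382  -281.55302057  148.06183252] [ 506.36417401 -279.12144948   89.07402885] [ 594.50777295 -273.73035602  118.11954618]
dist 98 d [-90.   33.9 -18.7] r [ 0.03 -0.04 11.07] | t 12.47 grasp now [430.1 -23.8 181.3] j [-0.21  0.29  2.08  0.    0.77  0.14] F [-0.4 -1.1 -0.9] op 0.231
```

Emit:
play_rows --increments '[{"dx":0,"dy":0,"dz":-4,"rx":0,"ry":0,"rz":0.7},{"dx":-6,"dy":2,"dz":-8,"rx":0,"ry":0,"rz":1.6},{"dx":-14,"dy":5,"dz":-12,"rx":0,"ry":0,"rz":2.5},{"dx":-24,"dy":9,"dz":-16,"rx":0,"ry":0,"rz":3.4},{"dx":-36,"dy":13,"dz":-20,"rx":0,"ry":0,"rz":4.3},{"dx":-50,"dy":19,"dz":-24,"rx":0,"ry":0,"rz":5.2},{"dx":-64,"dy":24,"dz":-28,"rx":0,"ry":0,"rz":6.1},{"dx":-78,"dy":30,"dz":-30,"rx":0,"ry":0,"rz":7}]'

```text
t: 13.13
eef_pos: [430.2, -108.0, 381.9]
tcp_rot: [3.141, -0.004, 0.483]
ft_force: [0.9, 0.3, -0.5]
opening: 0.23
```

```bash
python3 -c "
from h import *
go([440,-220,215],tool(3.5,0))"
```

```text
dist 113 d [-43.3 103.7  -4.4] r [ 0.   -0.04  4.03] | t 13.13 grasp now [ 430.8 -107.9  210.6] j [-0.4   0.26  2.01  0.    0.86  0.69] F [ 0.9  0.3 -0.5] op 0.23
```

Emit:
play_rows --increments '[{"dx":-4,"dy":10,"dz":0,"rx":0,"ry":0,"rz":0.5},{"dx":-9,"dy":22,"dz":-1,"rx":0,"ry":0,"rz":1.1},{"dx":-15,"dy":36,"dz":-2,"rx":0,"ry":0,"rz":1.8},{"dx":-21,"dy":51,"dz":-3,"rx":0,"ry":0,"rz":2.5},{"dx":-28,"dy":67,"dz":-4,"rx":0,"ry":0,"rz":3.2},{"dx":-35,"dy":83,"dz":-4,"rx":0,"ry":0,"rz":3.8},{"dx":-41,"dy":97,"dz":-4,"rx":0,"ry":0,"rz":4.03},{"dx":-43,"dy":104,"dz":-4,"rx":0,"ry":0,"rz":4.03}]'

```text
t: 13.8
eef_pos: [440.4, -221.5, 384.7]
tcp_rot: [-3.14, -0.002, 0.059]
ft_force: [-0.3, 0.6, -0.7]
opening: 0.23
```

```bash
python3 -c "
from h import *
go(cr(35,100),tool(3.5,30))"
```

```text
dist 122 d [-68.1  61.8  79.3] r [-0.01  4.98 -0.03] | t 13.8 grasp now [ 440.7 -221.2  213.4] j [-0.6   0.33  1.9   0.    0.91  0.91] F [-0.3  0.6 -0.7] op 0.23
```

Emit:
play_rows --increments '[{"dx":-10,"dy":8,"dz":4,"rx":0,"ry":0.7,"rz":0},{"dx":-20,"dy":17,"dz":12,"rx":0,"ry":1.5,"rz":0},{"dx":-31,"dy":27,"dz":24,"rx":0,"ry":2.4,"rz":0},{"dx":-43,"dy":38,"dz":38,"rx":0,"ry":3.3,"rz":0},{"dx":-54,"dy":48,"dz":52,"rx":0,"ry":4.2,"rz":0},{"dx":-63,"dy":56,"dz":66,"rx":0,"ry":4.8,"rz":0},{"dx":-68,"dy":62,"dz":76,"rx":0,"ry":4.98,"rz":0},{"dx":-68,"dy":62,"dz":79,"rx":0,"ry":4.98,"rz":0}]'

```text
t: 14.47
eef_pos: [375.2, -287.7, 303.4]
tcp_rot: [-3.139, -0.524, 0.056]
ft_force: [0.3, -0.3, -2.1]
opening: 0.232
```

```bash
python3 -c "
from h import *
go(cr(35,60),tool(3.5,30))
s,p,R=cur(); print(tray(p+171*R[:,2]))
d=cam('scene');crop(d,180,90,340,250,4,'s14.png');c=cam('top');crop(c,290,60,430,220,4,'t14.png');cam('wrist','w14.png')"
```

```text
dist 39 d [ 1.7 -0.5 39. ] r [-0.    0.   -0.04] | t 14.47 grasp now [ 460.6 -282.4  155. ] j [-0.86  0.41  2.11  1.    0.49 -0.22] F [ 0.3 -0.3 -2.1] op 0.232
[ 33.26368421  -0.47896042 120.81504284]
```

View pics/s14.png

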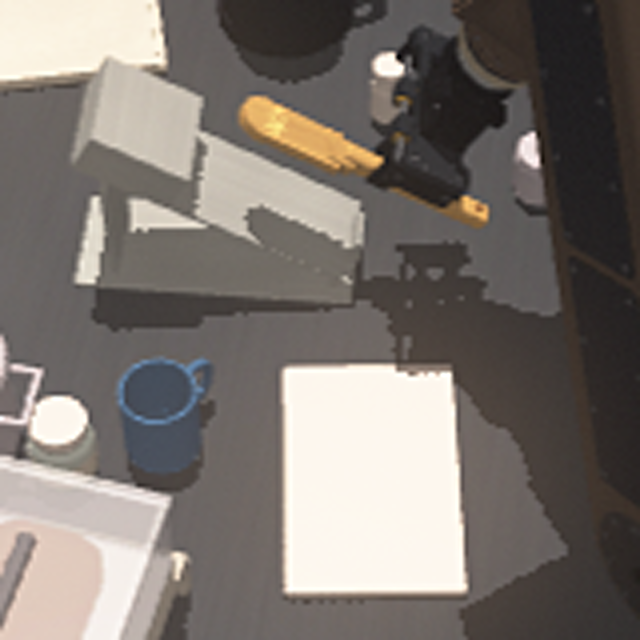

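View pics/t14.png

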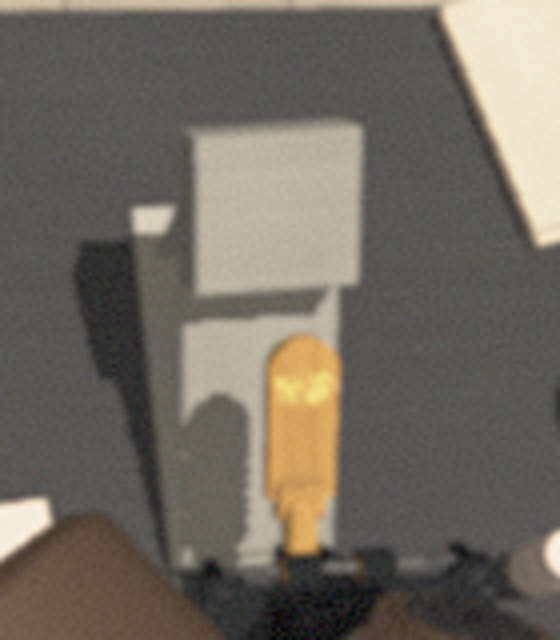

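View pics/w14.png

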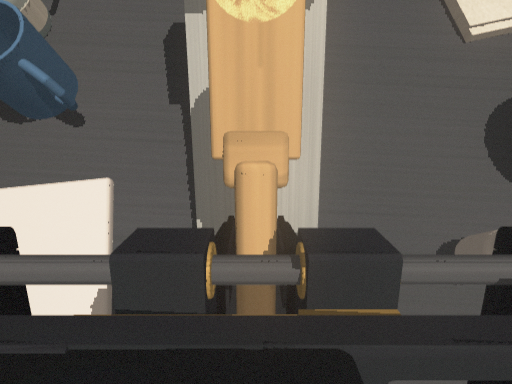

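```bash
python3 -c "
from h import *
np.set_printoptions(precision=1,suppress=True)
d=cam('scene');c=cam('top')
P=tri(d,(180+239/4,90+108/4),c,(290+303/4,60+336/4)); print(P,tray(P))
# line-plane: top view tip in known y
print('end', [tray(onz(d,180+487/4,90+212/4,z)) for z in (70,80,90,100)], onz(d,180+487/4,90+212/4,90))
print('obj',onz(c,426+2,193,75), onz(c,431,199,75))
s,p,R=cur(); G=p+171*R[:,2]; print('exp tip',tray(G+R[:,0]*155+R[:,2]*(21.5-6)),'exp end bottom world',G-R[:,0]*125+R[:,2]*21.5, tray(G-R[:,0]*125+R[:,2]*21.5))
"
```

```text
[ 602.2 -275.6  217.9] [187.5  -2.3 104.1]
end [array([-101.3,  -18.9,  100.1]), array([-95.9, -10.5, 108.5]), array([-90.5,  -2. , 116.9]), array([-85. ,   6.4, 125.3])] [ 355.6 -290.4   90. ]
obj [ 496.8 -483.7   75. ] [ 479.3 -490.6   75. ]
exp tip [190.4  -0.1 106.4] exp end bottom world [ 364.3 -287.2   76.3] [-89.6   0.6 100.6]
```

Emit:
play_rows --increments '[{"dx":0,"dy":0,"dz":10,"rx":0,"ry":0,"rz":0},{"dx":0,"dy":-0.5,"dz":24,"rx":0,"ry":0,"rz":0},{"dx":1,"dy":-0.5,"dz":38,"rx":0,"ry":0,"rz":0},{"dx":2,"dy":-0.5,"dz":52,"rx":0,"ry":0,"rz":0},{"dx":3,"dy":-0.5,"dz":64,"rx":0,"ry":0,"rz":0},{"dx":4,"dy":-0.5,"dz":72,"rx":0,"ry":0,"rz":0},{"dx":5,"dy":-0.5,"dz":78,"rx":0,"ry":0,"rz":0},{"dx":5.5,"dy":-0.5,"dz":80,"rx":0,"ry":0,"rz":0}]'

```text
t: 15.38
eef_pos: [421.8, -283.2, 238.7]
tcp_rot: [-3.139, -0.523, 0.06]
ft_force: [-0.7, -0.5, -1.8]
opening: 0.231
```

```bash
python3 -c "
from h import *
go(cr(130,19),tool(3.5,30))
s,p,R=cur(); print(tray(p+171*R[:,2]))
d=cam('scene');crop(d,180,90,340,250,4,'s15.png');c=cam('top');crop(c,290,60,430,220,4,'t15.png');cam('wrist','w15.png')"
```

```text
dist 88 d [88.5  1.   0.5] r [-0.01  0.01 -0.01] | t 15.38 grasp now [ 507.2 -277.7   90.3] j [-0.78  0.57  2.08  1.26  0.4  -0.44] F [-0.7 -0.5 -1.8] op 0.231
[41.39778642  1.33914583 41.41690763]
```

View pics/s15.png

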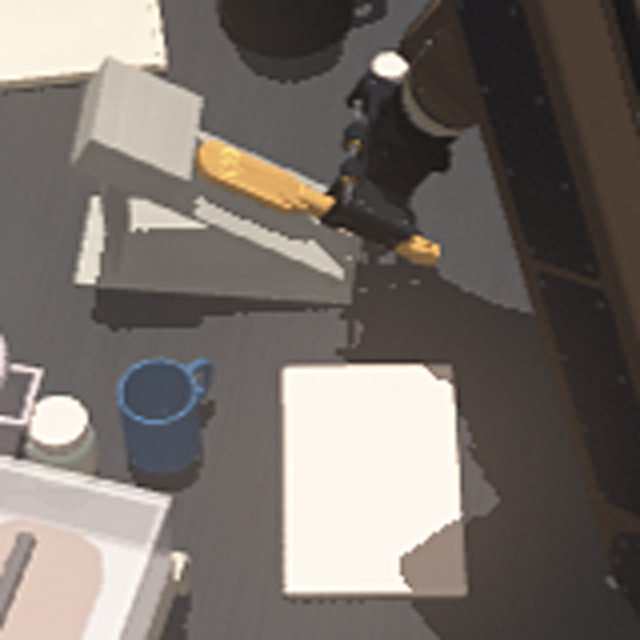

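View pics/t15.png

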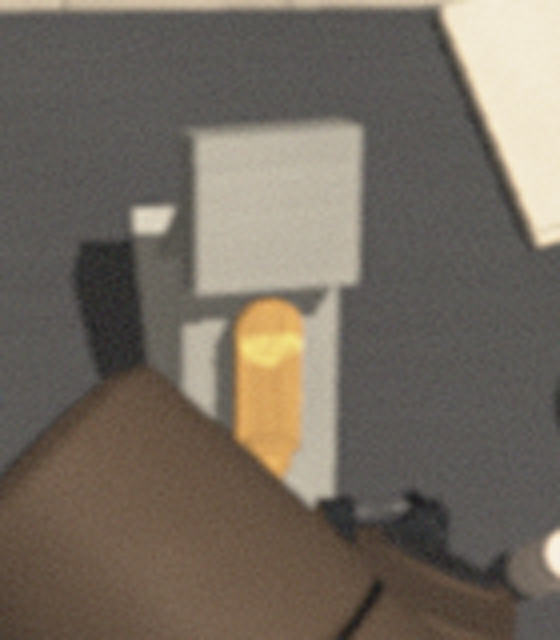

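View pics/w15.png

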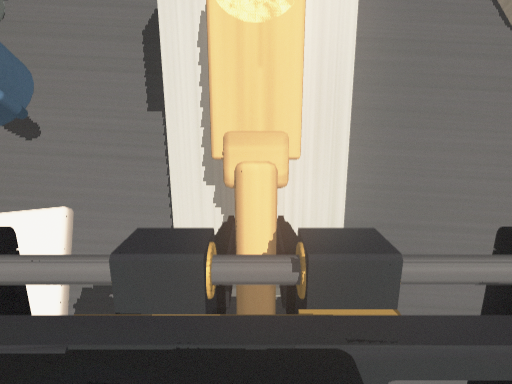

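```bash
python3 -c "
from h import *
np.set_printoptions(precision=1,suppress=True)
d=cam('scene');c=cam('top')
P=tri(d,(180+198/4,90+149/4),c,(290+269/4,60+298/4)); print(P,tray(P))
print('mouth roof underside front edge proj top', (proj(c,O+tool(3.5,30)@np.array([205,0,-39]))-np.array([290,60]))*4)
s,p,R=cur(); print(tray(p+171*R[:,2]))
"
```

```text
[ 645.6 -269.   160.8] [196.8   1.6  32.8]
mouth roof underside front edge proj top [273.7 288.6]
[41.1  0.8 42.4]
```

Emit:
play_rows --increments '[{"dx":3,"dy":0,"dz":2.5,"rx":0,"ry":0,"rz":0},{"dx":9,"dy":0.3,"dz":2.5,"rx":0,"ry":0,"rz":0},{"dx":17,"dy":0.5,"dz":2.5,"rx":0,"ry":0,"rz":0},{"dx":25,"dy":0.5,"dz":2.5,"rx":0,"ry":0,"rz":0},{"dx":33,"dy":0.5,"dz":2.5,"rx":0,"ry":0,"rz":0},{"dx":41,"dy":0.8,"dz":2.5,"rx":0,"ry":0,"rz":0},{"dx":46,"dy":0.8,"dz":2.5,"rx":0,"ry":0,"rz":0},{"dx":48,"dy":0.8,"dz":2.5,"rx":0,"ry":0,"rz":0}]'

```text
t: 16.3
eef_pos: [464.4, -281.9, 261.9]
tcp_rot: [-3.141, -0.524, 0.059]
ft_force: [-0.5, 0.7, -1.4]
opening: 0.227
```

```bash
python3 -c "
from h import *
go(cr(132,18),tool(3.5,30))
s,p,R=cur(); print(tray(p+171*R[:,2]))
d=cam('scene');crop(d,180,90,340,250,4,'s16.png');cam('wrist','w16.png')"
```

```text
dist 42 d [42.  -0.3  0.4] r [ 0.   -0.   -0.01] | t 16.3 grasp now [ 550.  -276.7  113.6] j [-0.72  0.55  1.99  1.06  0.42 -0.16] F [-0.5  0.7 -1.4] op 0.227
[90.07233411 -0.28921497 40.22301987]
```

View pics/s16.png

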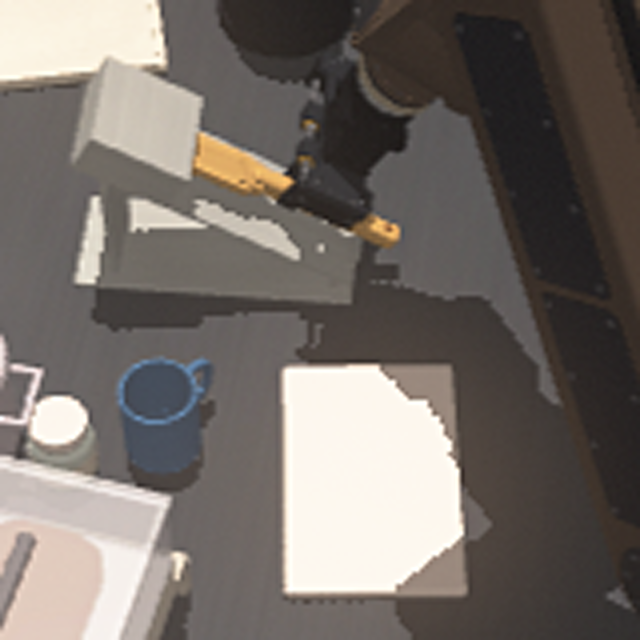

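View pics/w16.png

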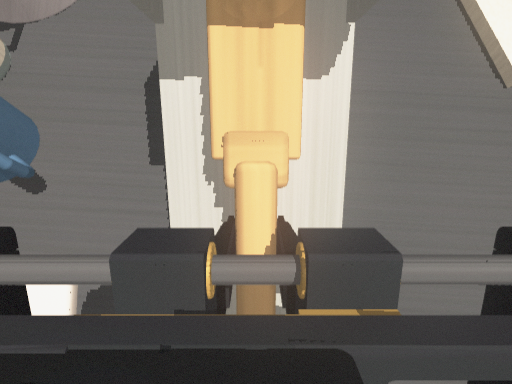

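Emit:
play_rows --increments '[{"dx":3,"dy":0,"dz":0,"rx":0,"ry":0,"rz":0},{"dx":9,"dy":0,"dz":0,"rx":0,"ry":0,"rz":0},{"dx":17,"dy":0,"dz":0,"rx":0,"ry":0,"rz":0},{"dx":25,"dy":0,"dz":0,"rx":0,"ry":0,"rz":0},{"dx":33,"dy":0,"dz":0,"rx":0,"ry":0,"rz":0},{"dx":40,"dy":0,"dz":0,"rx":0,"ry":0,"rz":0},{"dx":44,"dy":0,"dz":0,"rx":0,"ry":0,"rz":0},{"dx":45,"dy":0,"dz":0,"rx":0,"ry":0,"rz":0}]'

```text
t: 17.07
eef_pos: [503.1, -279.5, 284.3]
tcp_rot: [-3.141, -0.524, 0.06]
ft_force: [0.1, 0.6, -0.6]
opening: 0.228
```

```bash
python3 -c "
from h import *
go(cr(135,0),tool(3.5,30))
s,p,R=cur(); print(tray(p+171*R[:,2]))
d=cam('scene');crop(d,190,90,290,170,6,'s17.png');c=cam('top');crop(c,310,70,400,210,4,'t17.png')"
```

```text
dist 18 d [ 0.2 -0.2 18.4] r [-0.   -0.   -0.01] | t 17.07 grasp now [ 588.7 -274.3  135.9] j [-0.67  0.55  1.89  0.89  0.45  0.08] F [ 0.1  0.6 -0.6] op 0.228
[134.85343866  -0.18390407  40.16151967]
```

View pics/s17.png

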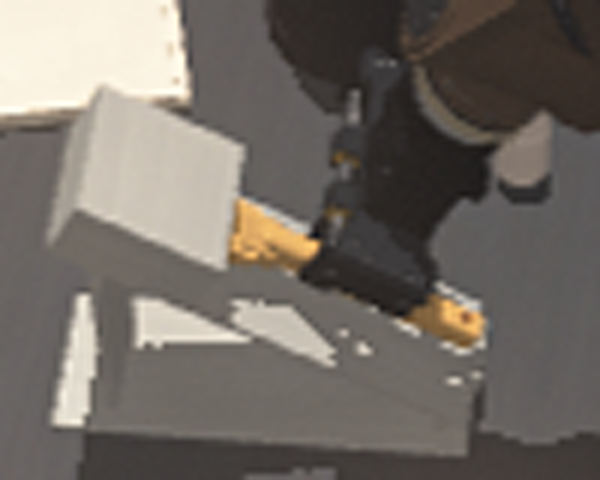

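View pics/t17.png

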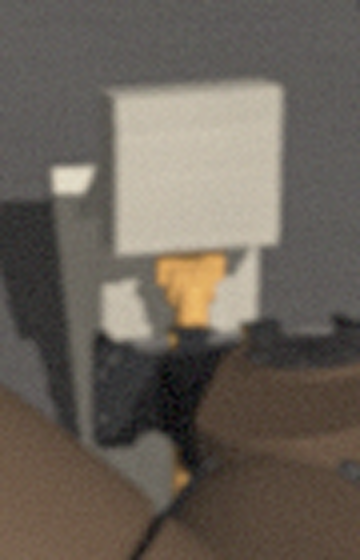

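```bash
python3 -c "
from h import *
np.set_printoptions(precision=1,suppress=True)
d=cam('scene')
R=tool(3.5,30);n=-R[:,2]
def pl(u,v,h):
    q=ray(d,u,v); k=(h-n@(d['C']-O))/(n@q); return tray(d['C']+k*q)
k=lambda x,y:((x+.5)/6-.5+190,(y+.5)/6-.5+90)
for p in((484,308),(487,335),(478,347)): print(p,pl(*k(*p),38),pl(*k(*p),28),pl(*k(*p),18))
print('lip', pl(*((562.5)/7-.5+190,(318.5)/7-.5+95),0), pl(*((569)/7-.5+190,(337)/7-.5+95),12), pl(*((555)/7-.5+190,(415)/7-.5+95),12))
"
```

```text
(484, 308) [ 12.  -16.3  38. ] [  6.7 -25.8  28. ] [  1.5 -35.4  18. ]
(487, 335) [ 7.7  5.6 38. ] [ 2.4 -3.8 28. ] [ -2.9 -13.2  18. ]
(478, 347) [13.7 19.  38. ] [ 8.4  9.8 28. ] [ 3.2  0.5 18. ]
lip [ -5.7 -56.4  -0. ] [ -5.  -33.3  12. ] [-0.7 28.4 12. ]
```

Emit:
play_rows --increments '[{"dx":0,"dy":0,"dz":4,"rx":0,"ry":0,"rz":0},{"dx":0,"dy":0,"dz":8,"rx":0,"ry":0,"rz":0},{"dx":0,"dy":0,"dz":12,"rx":0,"ry":0,"rz":0},{"dx":0,"dy":0,"dz":14,"rx":0,"ry":0,"rz":0},{"dx":0,"dy":0,"dz":15,"rx":0,"ry":0,"rz":0},{"dx":0,"dy":0,"dz":15,"rx":0,"ry":0,"rz":0}]'

```text
t: 17.72
eef_pos: [510.2, -279.0, 270.4]
tcp_rot: [-3.14, -0.523, 0.059]
ft_force: [-1.0, 0.9, -0.8]
opening: 0.231
```

Emit:
play_rows --increments '[{"dx":0,"dy":0,"dz":1,"rx":0,"ry":0,"rz":0},{"dx":0,"dy":0,"dz":1.5,"rx":0,"ry":0,"rz":0},{"dx":0,"dy":0,"dz":1.5,"rx":0,"ry":0,"rz":0}]'

```text
t: 17.97
eef_pos: [510.9, -279.0, 269.1]
tcp_rot: [-3.14, -0.523, 0.059]
ft_force: [-0.0, -0.4, -2.0]
opening: 0.231
```

```bash
python3 -c "
from h import *
go(cr(135,0),tool(3.5,30))
d=cam('scene');crop(d,190,90,290,170,6,'s18.png');c=cam('top');crop(c,310,70,400,210,4,'t18.png');cam('wrist','w18.png')"
```

```text
dist 2 d [ 1.  -0.1  1.3] r [-0.01  0.01 -0.02] | t 17.97 grasp now [ 596.3 -273.6  120.7] j [-0.66  0.58  1.89  0.93  0.43  0.04] F [-0.  -0.4 -2. ] op 0.231
```

View pics/s18.png

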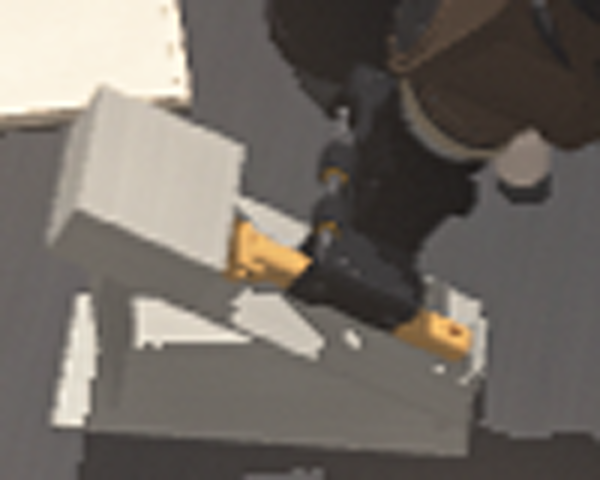

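View pics/w18.png

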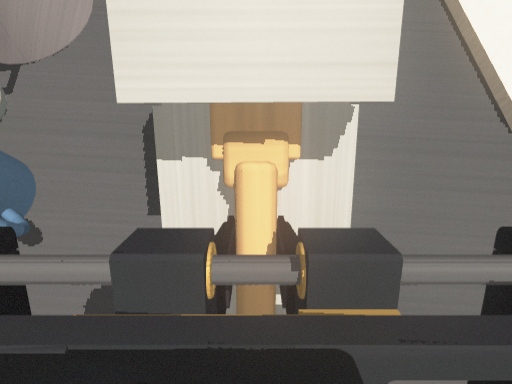

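Behind the lip, under the hood, parallel. Finish lowering in small steps until contact.

Emit:
play_rows --increments '[{"dx":0,"dy":0,"dz":0.7,"rx":0,"ry":0,"rz":0},{"dx":0,"dy":0,"dz":1.2,"rx":0,"ry":0,"rz":0},{"dx":0,"dy":0,"dz":1.2,"rx":0,"ry":0,"rz":0}]'

```text
t: 18.37
eef_pos: [511.5, -278.9, 268.1]
tcp_rot: [-3.14, -0.523, 0.059]
ft_force: [-0.5, -0.4, -0.5]
opening: 0.231
```

Emit:
play_rows --increments '[{"dx":0,"dy":0,"dz":0.7,"rx":0,"ry":0,"rz":0},{"dx":0,"dy":0,"dz":1,"rx":0,"ry":0,"rz":0},{"dx":0,"dy":0,"dz":1,"rx":0,"ry":0,"rz":0}]'

```text
t: 18.62
eef_pos: [511.7, -278.9, 267.7]
tcp_rot: [-3.14, -0.523, 0.059]
ft_force: [-6.2, 0.0, 5.9]
opening: 0.226
```

Emit:
play_rows --increments '[{"dx":0,"dy":0,"dz":0,"rx":0,"ry":0,"rz":0},{"dx":0,"dy":0,"dz":0,"rx":0,"ry":0,"rz":0},{"dx":0,"dy":0,"dz":-0.5,"rx":0,"ry":0,"rz":0},{"dx":0,"dy":0,"dz":-0.5,"rx":0,"ry":0,"rz":0},{"dx":0,"dy":0,"dz":-0.5,"rx":0,"ry":0,"rz":0},{"dx":0,"dy":0,"dz":-0.5,"rx":0,"ry":0,"rz":0}]' --fingers 0.5

```text
t: 19.12
eef_pos: [511.5, -278.9, 268.1]
tcp_rot: [-3.14, -0.523, 0.059]
ft_force: [0.5, -0.8, -0.7]
opening: 0.499
```

```bash
python3 -c "
from h import *
go(cr(135,0),tool(3.5,30))
cam('wrist','w19.png')"
```

```text
dist 1 d [ 1.  -0.1  0.1] r [-0.01  0.   -0.02] | t 19.12 grasp now [ 596.9 -273.6  119.7] j [-0.66  0.58  1.89  0.93  0.42  0.04] F [ 0.5 -0.8 -0.7] op 0.499
```

View pics/w19.png

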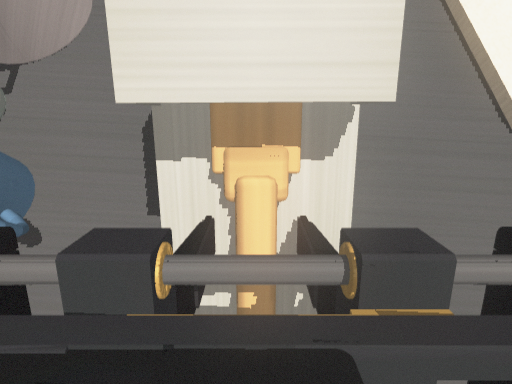

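Emit:
play_rows --increments '[{"dx":0,"dy":0,"dz":-6,"rx":0,"ry":0,"rz":0},{"dx":0,"dy":0,"dz":-16,"rx":0,"ry":0,"rz":0},{"dx":0,"dy":0,"dz":-32,"rx":0,"ry":0,"rz":0},{"dx":-5,"dy":0,"dz":-55,"rx":0,"ry":0,"rz":0},{"dx":-15,"dy":0,"dz":-80,"rx":0,"ry":0,"rz":0},{"dx":-40,"dy":0,"dz":-105,"rx":0,"ry":0,"rz":0},{"dx":-60,"dy":0,"dz":-125,"rx":0,"ry":0,"rz":0},{"dx":-65,"dy":0,"dz":-135,"rx":0,"ry":0,"rz":0}]'

```text
t: 19.83
eef_pos: [385.1, -285.9, 353.8]
tcp_rot: [-3.141, -0.523, 0.058]
ft_force: [0.3, -0.8, -1.1]
opening: 0.502
```

```bash
python3 -c "
from h import *
go([480,-60,250],tool(3.5,0))
d=cam('scene','scene20.png');crop(d,190,90,290,170,6,'s20.png');c=cam('top','top20.png');crop(c,310,70,400,210,4,'t20.png');cam('wrist','w20.png')"
```

```text
dist 254 d [ 127.2 -220.    -4.3] r [-0.   -5.   -0.02] | t 19.83 grasp now [ 470.5 -280.7  205.4] j [-0.84  0.33  2.05  0.81  0.57  0.02] F [ 0.3 -0.8 -1.1] op 0.502
```

View pics/s20.png

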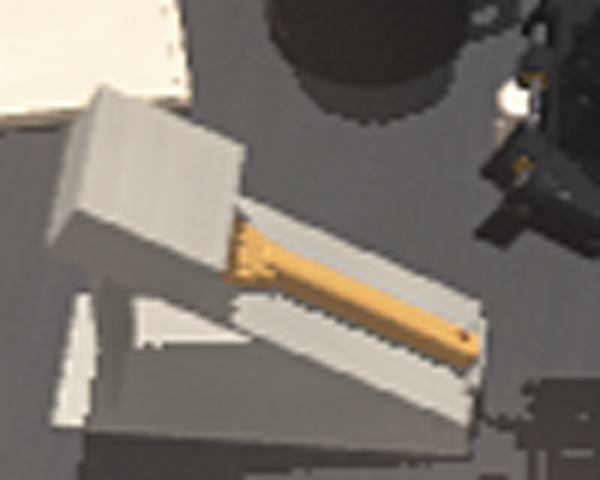

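View pics/w20.png

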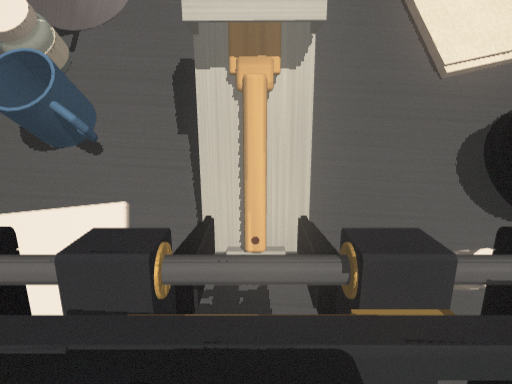

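View pics/top20.png

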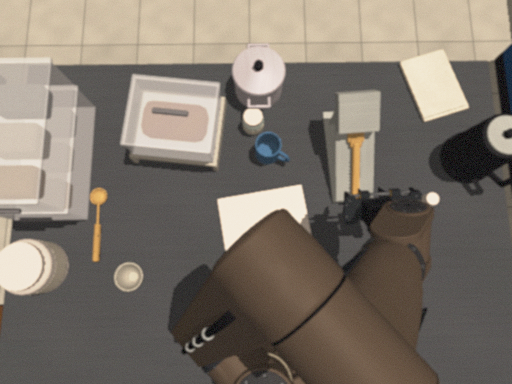

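Emit:
play_rows --increments '[{"dx":-5,"dy":0,"dz":-15,"rx":0,"ry":0,"rz":0},{"dx":-10,"dy":0,"dz":-35,"rx":0,"ry":0,"rz":0},{"dx":-10,"dy":0,"dz":-45,"rx":0,"ry":0,"rz":0},{"dx":-10,"dy":0,"dz":-50,"rx":0,"ry":0,"rz":0},{"dx":-10,"dy":0,"dz":-50,"rx":0,"ry":0,"rz":0},{"dx":-10,"dy":0,"dz":-50,"rx":0,"ry":0,"rz":0}]'

```text
t: 20.48
eef_pos: [354.7, -288.7, 391.6]
tcp_rot: [3.141, -0.525, 0.059]
ft_force: [-0.5, -0.0, 0.3]
opening: 0.505
```

```bash
python3 -c "
from h import *
d=cam('scene');crop(d,190,90,290,170,6,'s21.png')
a=cv2.imread('pics/s20.png').astype(int);b=cv2.imread('pics/s21.png').astype(int)
print('diff stand region',np.abs(a-b)[200:380,220:480].mean())
w=cam('wrist');cv2.imwrite('pics/w21.png',cv2.resize(w['image'][150:260,200:320,::-1],None,fx=5,fy=5))"
```

```text
diff stand region 0.7050997150997151
```

View pics/w21.png

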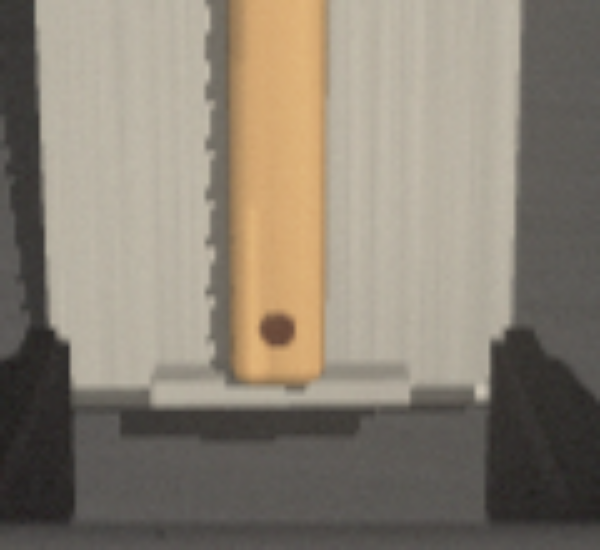

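```bash
python3 -c "
from h import *
print(env.job_done())"
```

```text
the job is handed in; nothing more can be done
None
```

The spatula is on the stand: blade up under the hood, handle end behind the lip, lying flat. I handed the job in at about 20.5 s of the 64 s allowed.

- **Steps:** I drew the spatula out from under the shelf by its blade. I laid it flat across the cutting board's diagonal, let go, and picked it up again by the handle. I then slid it up the slope under the hood, lowered it until it touched the tray, released it and backed the arm off.
- **Slide on release:** It slid a few millimetres down the slope when released and came to rest at the lip.
- **Final checks:** The last pictures show it centred on the tray, and two views about 0.65 s apart show no movement. The gripper was clear of everything and its force reading was near zero. In a top view taken just after release, the mug, jar, bowl, spoon and salt pot looked where they started. The arm covered the tin in that view, so I didn't check it; I never moved close to it.
- **Forces:** The largest I saw was about 9 N, when lowering onto the tray.
- **Disagreements:** My two-camera fit of the stand's corners was off by up to about 6 mm along the slope. This fits the visible low edge being the lip's outer face and the hood reaching slightly past its listed length. One hood corner also read about 8 mm too high, and I ignored it. The first move call was refused as invalid because some rows left out axes; nothing moved.

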